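File a record board in a lever arch file

ROBOT

A 6-joint arm with a two-finger parallel gripper is mounted at the origin on the work surface. World frame = base frame: x ahead of the robot, y to its left, z up, the work surface at z = 0. Lengths are in mm, angles in rad, forces in N, time in s.
With the tool pointing down it reaches from about 275 to 750 mm from the base axis. Payload 10.2 kg.
Tool frame: the origin (TCP) lies on the centre line of the jaws, within the pads' length; the fingertips stand 8 mm ahead of it and the grasp point (between the pads) lies 11 mm behind it; x points along the fingers, y is the direction in which the jaws open and shut, and the axes are right-handed (so a half turn about x gives the same grasp; the last joint's range is limited). The gripper opens to 85 mm and grips with 20 to 120 N. Pads are 22 mm wide; open, the fingers measure 114 mm over their backs; the gripper's body (76 mm by 85 mm) begins 54 mm behind the grasp point. The pads swing forward as they close: fully open they stand 13 mm farther back than shut.
Start: joints at [1.087, 0.313, 1.498, -0, 1.331, -0.223], TCP at [135.386, 507.249, 239.294] pointing down, gripper open.
Joint ranges: [-2.94, 2.94], [-0.97, 2.17], [0.19, 2.56], [-1.23, 4.37], [0.02, 3.11], [-2.88, 2.88]. Speed limits (rad/s): [2.39, 2.39, 3.01, 3.14, 3.14, 3.14].

INTERFACE

Orientations are given as a unit quaternion [w, x, y, z].
In Python, from rig import ctrl, vision, workorder gives the robot as it stands. The module is installed in compiled form; this text tells all that it offers.
- The arm moves only by the shell command python3 -m jog 'ROWS' [OPENING] [FORCE]. ROWS is JSON, a list that holds one entry, the list of rows, each a list of 6 numbers: the shift along the tool's x, y, z in m, then the turn, a rotation vector about the tool's x, y, z in rad. A call has 1 to 12 rows; each row shifts and turns the commanded pose from where the row before left it, along the tool's axes as they then stand; what a row does not reach is not made up. A row lasts 1/8 s, in which the tool goes at most 62.5 mm and 10.7 degrees, less where a joint would pass 70% of its speed; a pose out of reach is approached as far as the arm can. A call is refused whole if a number of a shift passes 0.0625 or a number of a turn 0.188, either way. A call with a gripper value outside its range is refused whole. OPENING is the closure in counts, from 0 (fully open) to 255 (shut), set as the call begins (- or left out, the last holds). The fingers move at their own pace and stop on an object; FORCE is the grip in N (left out, the last holds). Time passes only in rows, so rows that do not move let the fingers close. It gives the time, the measured TCP pose, the force and the opening at its end, in the units of the state.
- ctrl.sense(): the state, without advancing time (a new reading comes with each control period).
- vision.capture(name): name is "scene" or "top"; returns a dict with "image" (384x512x3 uint8, red, green, blue), "mtx" (3x3 intrinsics, pixels), "R" (3x3) and "t" (3): a world point X has camera coordinates R X + t. Camera axes: x right, y down, z forward; pixel columns grow to the right and rows downward; lengths in mm; the calibration is good to about 2 mm. A picture is of the moment at which its call begins. There is no depth.
- workorder.finish_job(): hands the job in, once; it reports no verdict.
The state is a dict: "time_s": time; "joints": joint angles; "dq": joint speeds; "tau": joint torques, N m; "eef_pos": TCP position; "ee_rot": TCP orientation; "force": force on the tool from outside, world axes, zero at the start; "wrist_torque": the same for the moment, N m; "grip_width": opening from 0.0 (shut) to 1.0 (fully open).
Only numpy, scipy, OpenCV 4.12 (cv2) and the standard library are available. Lean on these libraries where they do the work, as an engineer would, in place of code of your own. Each camera call takes 0.05 s, during which the arm holds its last target.

TASK

Lift the lever of the lever arch file so that its rings spring open, lower the loose punched board by its steel clip onto the two posts until it lies flat on the boards already filed, then press the lever down until the rings are fully shut and stay shut. Be gentle: never bear down hard on the board or on the lever, and leave the other things on the desk where they are.

Things in the scene. Friction and masses are not known exactly. Their poses are not given: they have to be found in the camera images.
- file: Grey lever arch file lying open, fixed, on a rubber mat 0 to 8 mm thick (place, turn, height vary). Origin: its underside, half-way between its two posts. Heights count from there. z up; y along the posts towards the lever; x across, away from the filed boards. Covers 4 mm thick: x -140 to +329, y -100 to +160 mm. Two white boards already filed: x -118 to +12, y -50 to +50, top 14 mm up; the loose board goes on them, same way round.
- rings (a joint): Angle (rad) of the file's two steel arches (the rings), driven by the lever: 0 shut, about 0.9 open. Hinged along file y at x +45 mm on a steel plate (x 28 to 64, top at 10 mm). Shut, they stand 53 mm high and their ends cover the tops of the posts; open, they lean to +x, clear of the posts by 35 mm.
- post_a (a point): Tip of the steel post at file x 0, y +35 mm, 38 mm above the file's underside (24 mm above the filed boards). Posts are 6 mm in diameter, the last 5 mm tapering to 3 mm.
- post_b (a point): Tip of the other, equal post at file x 0, y -35 mm.
- seat_a (a point): Foot of post_a at the top face of the filed boards, 14 mm above the file's underside: where the underside of hole_a must come.
- seat_b (a point): Foot of post_b, likewise for hole_b.
- lever (a joint): Lever angle (rad): 0 = down on its stop, rings shut (start); 0.85 = up, rings open (stop). Lifted past about 0.2 rad (17 mm at the knob) it springs open by itself. To shut it, push the knob against up to 12 N (most near 0.5 rad) right onto its stop: near the stop the lever is just stiff and stays where it is left, without snapping, and a millimetre ajar is not shut. 14 N on the stop is enough.
- knob (a joint): How far (m) the lever's knob is pushed down across the lever by the load on it, 0 at rest, negative when pulled up: it is sprung, 1 mm per 15 N. More than 25 N, either way, damages the lever.
- stack (a joint): How far (m) the posts and the filed boards together are pushed down by the load on them, 0 at rest: 1 mm per 15 N. More than 25 N damages them.
- lever_knob (a point): Centre of the knob at the lever's free end: dark steel roll, diameter 14, length 14 mm, axis along file x; pinched by its flat ends from above it can turn between the fingers. Hinge of the lever: parallel to file x at file x 0, y +58 mm, 34 mm up; knob 85 mm from it. Lever down: knob at file y +143 mm, 34 mm up; raised, it swings up and towards the posts. The lever is a strip 11 mm wide, 4 mm thick.
- board_grip (a point): Grip point of the loose white board, 27 mm above its underside, in its upright steel clip: a block 40 mm long (board x), 14 wide (y), standing 5 to 34 mm above the underside. Board: rigid, 130 (x) x 100 (y) x 5 mm, about 0.16 kg, flat on the table. Axes are the board's; from this point its centre is at x +10 and the two holes at x +63, y +/-35 mm, 12 mm from the +x edge.
- hole_a (a point): Centre of the 8.5 mm hole at board y +35 mm, on the underside; goes on post_a.
- hole_b (a point): Centre of the 8.5 mm hole at board y -35 mm, on the underside; goes on post_b.
- pot: Bystander: round stainless pot 96 mm in diameter with a thick knob, 114 mm high in all; origin centre of underside. It stands near the board, its place and the board's being swapped at random.
- bottle_a: Bystander: small amber bottle, 40 mm diameter, 75 mm high; origin centre of underside.
- bottle_b: Bystander: another such bottle.
- stapler: Bystander: stapler, 130 x 34 x 50 mm; origin centre of underside.
- holder: Bystander: white L-shaped plastic holder, 90 x 70 x 100 mm; origin centre of underside.
Mind the look-alikes: they are no part of the job. What is shaped like the part that bears board_grip but green is not meant.

How it is judged (in metres and radians):
On the way, in this order (a step that is already met when the one before it is completed fails the run):
1. The lever is up and the rings have sprung open (value of joint lever above 0.75 rad), for 0.2 s.
2. With the rings open, the board is on both posts and flat on the filed boards (value of joint lever above 0.7 rad and horizontal distance between hole_a and seat_a below 0.004 m and horizontal distance between hole_b and seat_b below 0.004 m and z of hole_a in the frame of seat_a below 0.003 m and z of hole_b in the frame of seat_b below 0.003 m and angle between board_grip's own z axis and vertical below 0.05 rad), for 0.2 s.
At the end, for the whole second after the job is handed in: The lever is fully down (within 0.012 rad, 1 mm at the knob) and the rings shut; both holes of the board are on their posts (within 4 mm), its underside within 3 mm of the filed boards, flat within 0.05 rad and at rest (value of joint lever below 0.012 rad and horizontal distance between hole_a and seat_a below 0.004 m and horizontal distance between hole_b and seat_b below 0.004 m and z of hole_a in the frame of seat_a below 0.003 m and z of hole_b in the frame of seat_b below 0.003 m and angle between board_grip's own z axis and vertical below 0.05 rad and linear speed of board below 0.02 m/s); the robot touches nothing.
It fails at once if The lever is pushed or pulled at its knob with more than 25 N (value of joint knob above 0.00167 m or value of joint knob below -0.00167 m).
It fails at once if The posts and filed boards are pressed with more than 25 N (value of joint stack above 0.00167 m).
It fails at once if The pot, a bottle, the stapler or the holder is pushed more than 25 mm or tipped over (distance of any of pot, bottle_a, bottle_b, stapler, holder from where it was at the start of the episode above 0.025 m or angle between any of pot, bottle_a, bottle_b, stapler, holder's own z axis and vertical above 0.4 rad).
It also fails if it takes over 67 s, if anything falls off the work surface, if the arm or the gripper's body presses on something with over 40 N, if the wrist force passes 120 N, or if a joint passes its speed limit or range.

## Working session

There is one attempt and no reset: what is moved stays moved. The work goes in short steps, Python scripts to look and compute and a shell command to move; the robot and the scene stay as the last step left them, time stands still between calls to the robot, and variables do not carry over. Pictures are saved under pics/ and viewed, and the job is handed in when it is done.

```bash
mkdir -p pics; ls; python3 - <<'E'
from rig import ctrl,vision
import cv2,numpy as np
print(ctrl.sense())
for n in("scene","top"):
    c=vision.capture(n); cv2.imwrite(f"pics/{n}0.png",cv2.resize(c["image"][:,:,::-1],(800,600),interpolation=cv2.INTER_CUBIC))
    np.savez(f"{n}0.npz",**c)
    print(n,c["mtx"].round(1).tolist(),c["R"].round(3).tolist(),c["t"].round(1).tolist(),(-c["R"].T@c["t"]).round(0))
E
```

```text
pics
{'time_s': 0.0, 'joints': array([ 1.08660968e+00,  3.13435122e-01,  1.49845916e+00,  5.40737197e-06,
        1.33103566e+00, -2.23379174e-01]), 'dq': array([-0.00047243, -0.00110843,  0.00062806,  0.00127572,  0.00139383,
        0.00058935]), 'tau': array([-9.90328408e-04, -4.12255776e+01, -2.59745604e+01, -1.76471463e-04,
        4.08415348e-03, -1.99925188e-05]), 'eef_pos': array([135.25084318, 507.00608484, 238.73438487]), 'ee_rot': array([ 0.70093731,  0.0915058 ,  0.7012684 , -0.09239156]), 'force': array([ 0.20322878, -0.92797481,  0.13298572]), 'wrist_torque': array([0.00359353, 0.00204495, 0.00819075]), 'grip_width': 1.0001711676229934}
scene [[461.7, 0.0, 260.0], [0.0, 461.7, 191.3], [0.0, 0.0, 1.0]] [[0.717, 0.697, 0.017], [0.495, -0.492, -0.717], [-0.491, 0.522, -0.697]] [-364.1, -177.5, 1802.3] [1234. -775. 1136.]
top [[388.8, 0.0, 253.0], [0.0, 388.8, 196.1], [0.0, 0.0, 1.0]] [[-0.019, -1.0, 0.014], [-0.994, 0.018, -0.11], [0.11, -0.016, -0.994]] [19.0, 485.4, 1322.5] [ 337.   31. 1368.]
```

View pics/scene0.png

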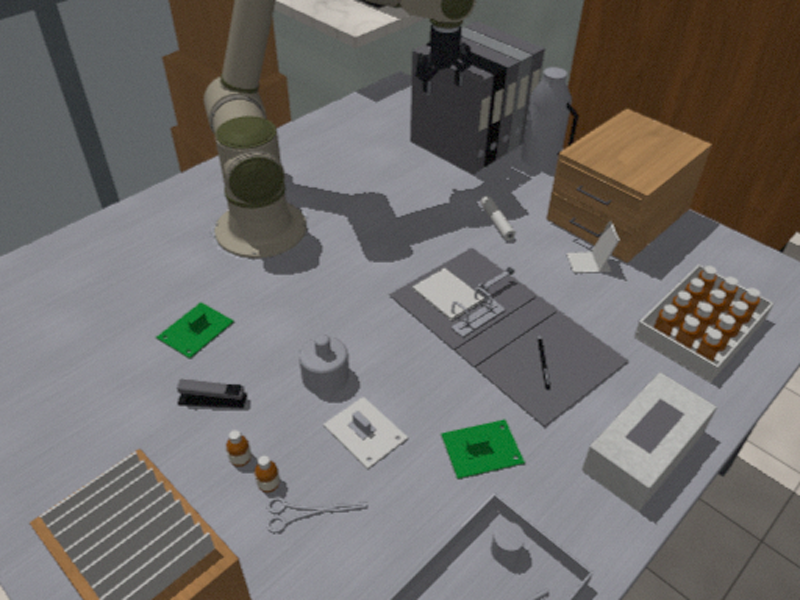

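View pics/top0.png

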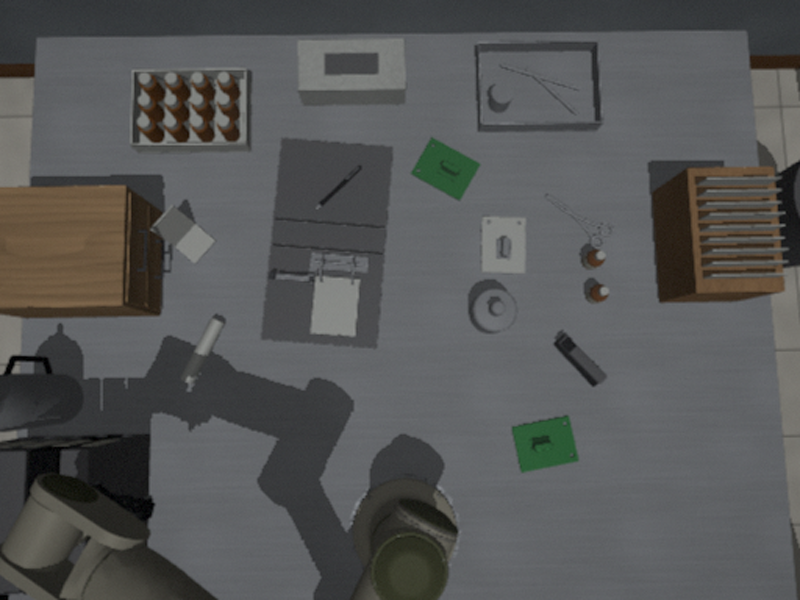

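The scene view shows the file at about (500,330), with its lever knob at about (512,271). The white board with the steel clip is at (365,430), and two green look-alike boards are at (195,328) and (483,448). The top view shows the same white board at (503,245). It is the only white one with a grey clip, so it fits the description. I'll enlarge it to confirm.

```bash
cat > h.py <<'E'
import numpy as np,cv2
from rig import ctrl,vision
def load(n): return dict(np.load(n))
def cap(n,save=None):
    c=vision.capture(n)
    if save: np.savez(save,**c)
    return c
def ray(c,uv):
    d=np.linalg.inv(c["mtx"])@np.array([uv[0],uv[1],1.]); return -c["R"].T@c["t"],c["R"].T@d
def onz(c,uv,z):
    o,d=ray(c,uv); return o+d*(z-o[2])/d[2]
def two(c1,p1,c2,p2):
    o1,d1=ray(c1,p1);o2,d2=ray(c2,p2);d1/=np.linalg.norm(d1);d2/=np.linalg.norm(d2)
    s=np.linalg.lstsq(np.c_[d1,-d2],o2-o1,rcond=None)[0]
    a=o1+s[0]*d1;b=o2+s[1]*d2
    return (a+b)/2,np.linalg.norm(a-b)
def proj(c,X):
    q=c["mtx"]@(c["R"]@np.asarray(X,float)+c["t"]); return q[:2]/q[2]
def crop(c,x0,y0,w,h,k,name,marks=()):
    im=cv2.resize(c["image"][y0:y0+h,x0:x0+w,::-1],(w*k,h*k),interpolation=cv2.INTER_CUBIC)
    for m in marks: cv2.circle(im,(int((m[0]-x0+.5)*k),int((m[1]-y0+.5)*k)),3,(0,0,255),1)
    cv2.imwrite("pics/"+name,im)
E
python3 - <<'E'
from h import *
s,t=load("scene0.npz"),load("top0.npz")
crop(s,200,245,70,60,10,"bs.png");crop(t,298,130,50,50,10,"bt.png")
crop(s,245,150,165,125,4,"fs.png");crop(s,280,160,60,60,10,"fs2.png");crop(t,165,150,80,75,8,"ft.png")
E
```

```text
(no output)
```

View pics/bs.png

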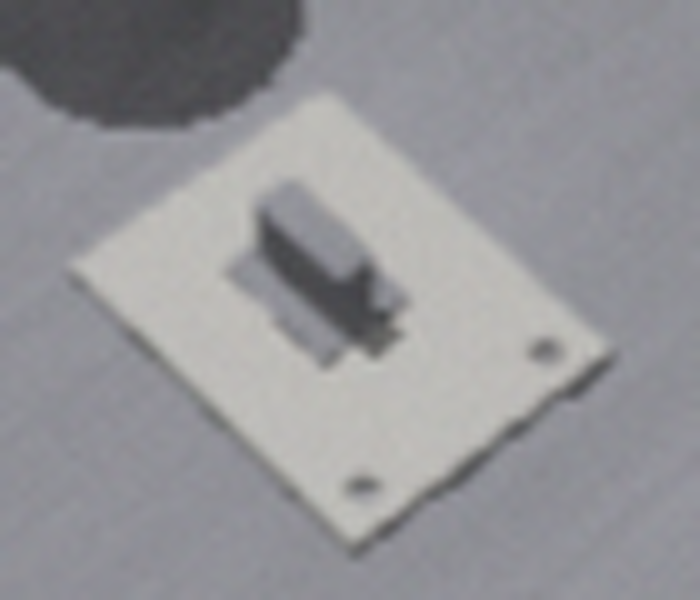

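View pics/bt.png

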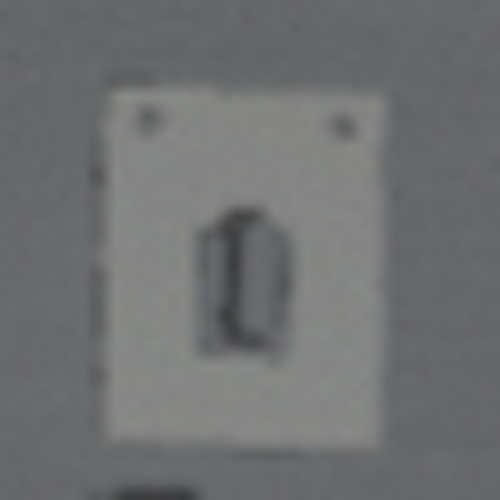

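View pics/fs2.png

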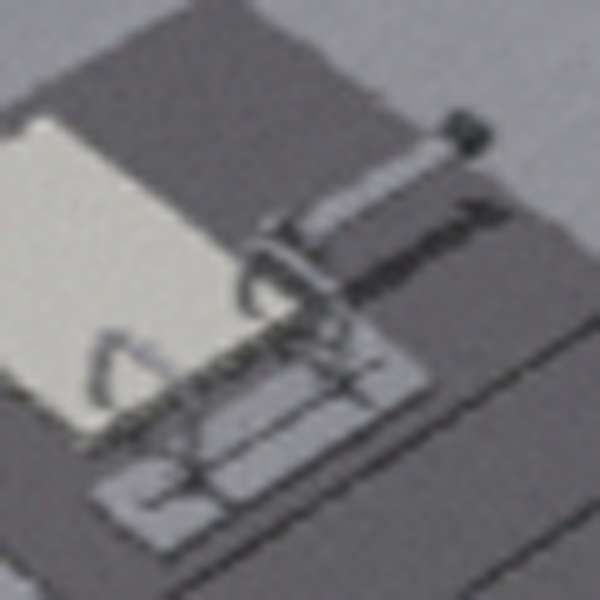

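View pics/ft.png

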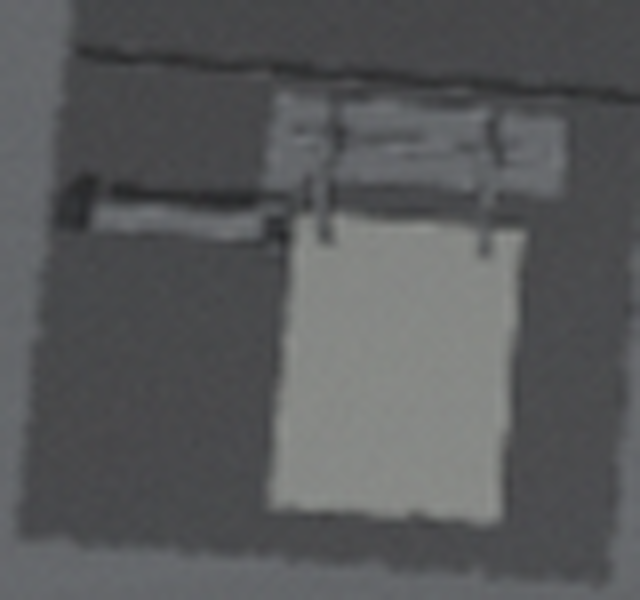

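View pics/fs.png

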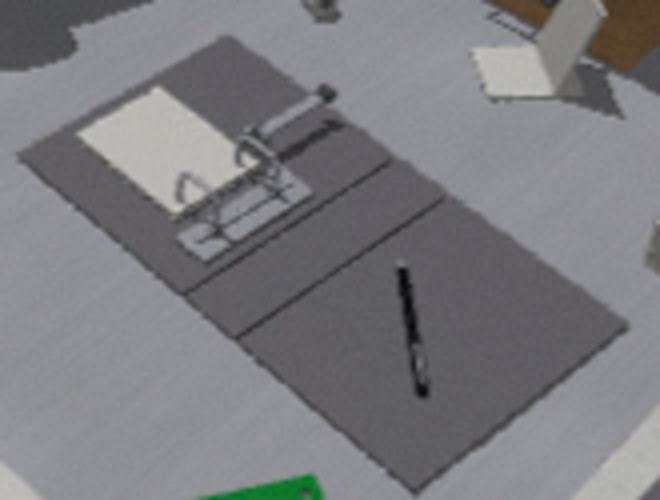

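The crops confirm it: the white board has a grey clip, with holes at scene crop (545,350) and (363,485), and the holes are on the world +x side. The lever knob is dark, at crop (467,132). Next I'll measure with masks.

```bash
cat > m1.py <<'E'
from h import *
s,t=load("scene0.npz"),load("top0.npz")
def white(c,box,thr):
    x0,y0,x1,y1=box; im=c["image"][y0:y1,x0:x1].astype(int)
    m=((im[...,0]-im[...,2]>-4+0)&(im.min(2)>thr)).astype(np.uint8)
    n,l,st,ce=cv2.connectedComponentsWithStats(m); k=1+st[1:,4].argmax()
    m=(l==k).astype(np.uint8)
    ct,_=cv2.findContours(cv2.resize(m*255,None,fx=8,fy=8,interpolation=cv2.INTER_CUBIC)//128,cv2.RETR_EXTERNAL,cv2.CHAIN_APPROX_NONE)
    ct=max(ct,key=cv2.contourArea)[:,0].astype(float)
    return (ct+.5)/8-.5+[x0,y0]
def rect(c,ct,z):
    P=np.array([onz(c,p,z)[:2] for p in ct],np.float32)
    r=cv2.minAreaRect(P); return np.round(r[0],1),np.round(r[1],1),round(r[2],2),P
for nm,c,box in(("scene",s,(200,245,275,305)),("top",t,(298,130,348,182))):
    im=c["image"][box[1]:box[3],box[0]:box[2]].reshape(-1,3); 
    thr=150 if nm=="scene" else 118
    print(nm,np.percentile(im.min(1),[5,50,95]),[rect(c,white(c,box,thr),z)[:3] for z in(5,)])
for nm,c,box in(("scene",s,(250,165,312,212)),("top",t,(165,170,245,220))):
    thr=150 if nm=="scene" else 118
    ct=white(c,box,thr)
    for z in(14,18,22): print(nm,z,rect(c,ct,z)[:3])
E
python3 m1.py
```

```text
scene [ 78. 145. 184.] [(array([ 629.1, -237. ]), array([103.5, 134. ]), 86.68)]
top [ 96. 103. 132.] [(array([ 627.2, -238. ]), array([100. , 131.7]), 87.55)]
scene 14 (array([491.7, 148.3]), array([102.6, 130.9]), 84.38)
scene 18 (array([494.4, 145. ]), array([102.2, 130.4]), 84.38)
scene 22 (array([497. , 141.7]), array([101.9, 130. ]), 84.38)
top 14 (array([491.3, 146.3]), array([ 99. , 131.4]), 84.15)
top 18 (array([490.9, 146. ]), array([ 98.7, 131. ]), 84.15)
top 22 (array([490.4, 145.7]), array([ 98.4, 130.7]), 84.15)
```

```bash
cat > m2.py <<'E'
from m1 import *
print("---")
def blob(c,box,f,name=None):
    x0,y0,x1,y1=box; im=c["image"][y0:y1,x0:x1].astype(float); g=im.mean(2)
    w=f(g,im); 
    yy,xx=np.mgrid[y0:y1,x0:x1]; return np.array([(w*xx).sum()/w.sum(),(w*yy).sum()/w.sum()]),w.sum()
# holes
hs={}
for nm,c,bs in(("scene",s,[(250,275,259,284),(231,289,241,297)]),("top",t,[(309,138,316,145),(328,139,336,146)])):
    for b,l in zip(bs,("s_near_right","s_left") if nm=="scene" else("left","right")):
        p,w=blob(c,b,lambda g,im:np.clip(np.median(g)-12-g,0,None)); 
        hs[nm,l]=p
        print(nm,l,p.round(2),onz(c,p,5).round(1),onz(c,p,3).round(1))
def region(c,box,f):
    x0,y0,x1,y1=box; im=c["image"][y0:y1,x0:x1].astype(int)
    m=f(im).astype(np.uint8); m=cv2.morphologyEx(m,cv2.MORPH_CLOSE,np.ones((3,3),np.uint8))
    n,l,st,ce=cv2.connectedComponentsWithStats(m); k=1+st[1:,4].argmax(); m=(l==k).astype(np.uint8)
    ct,_=cv2.findContours(cv2.resize(m*255,None,fx=4,fy=4,interpolation=cv2.INTER_CUBIC)//128,cv2.RETR_EXTERNAL,cv2.CHAIN_APPROX_NONE)
    return (max(ct,key=cv2.contourArea)[:,0]+.5)/4-.5+[x0,y0],m
for nm,c,box in(("scene",s,(240,150,410,280)),("top",t,(155,80,260,230))):
    im=c["image"][box[1]:box[3],box[0]:box[2]].mean(2); print(np.percentile(im,[5,20,50,80,95]))
    thr=120 if nm=="scene" else 84
    ct,m=region(c,box,lambda im:im.mean(2)<thr); cv2.imwrite(f"pics/m_{nm}.png",cv2.resize(m*255,None,fx=4,fy=4))
    for z in(4,8,12):
        r=rect(c,ct,z); h=cv2.approxPolyDP(cv2.convexHull(r[3]),12,True)[:,0].round(0).tolist()
        print(nm,z,r[:3],h)
E
python3 m2.py
```

```text
scene [ 78. 145. 184.] [(array([ 629.1, -237. ]), array([103.5, 134. ]), 86.68)]
top [ 96. 103. 132.] [(array([ 627.2, -238. ]), array([100. , 131.7]), 87.55)]
scene 14 (array([491.7, 148.3]), array([102.6, 130.9]), 84.38)
scene 18 (array([494.4, 145. ]), array([102.2, 130.4]), 84.38)
scene 22 (array([497. , 141.7]), array([101.9, 130. ]), 84.38)
top 14 (array([491.3, 146.3]), array([ 99. , 131.4]), 84.15)
top 18 (array([490.9, 146. ]), array([ 98.7, 131. ]), 84.15)
top 22 (array([490.4, 145.7]), array([ 98.4, 130.7]), 84.15)
---
scene s_near_right [256.08 280.36] [ 690.3 -204.3    5. ] [ 689.3 -203.3    3. ]
scene s_left [236.1  294.21] [ 683.  -278.3    5. ] [ 682.  -277.4    3. ]
top left [311.51 139.26] [ 689.9 -204.4    5. ] [ 690.4 -204.8    3. ]
top right [331.9  142.26] [ 677.8 -277.4    5. ] [ 678.3 -277.9    3. ]
[ 77.          95.66666667 143.66666667 147.66666667 177.        ]
scene 4 (array([646. , 171.9]), array([289.3, 477.9]), 84.53) [[420.0, 308.0], [397.0, 56.0], [869.0, 10.0], [887.0, 271.0], [535.0, 328.0]]
scene 8 (array([648.1, 168.6]), array([288.3, 476.2]), 84.53) [[423.0, 304.0], [400.0, 53.0], [870.0, 7.0], [889.0, 267.0], [538.0, 324.0]]
scene 12 (array([650.2, 165.2]), array([287.2, 474.5]), 84.53) [[425.0, 301.0], [403.0, 50.0], [872.0, 4.0], [890.0, 263.0], [540.0, 320.0]]
[ 68.33333333  71.          82.66666667 103.33333333 133.33333333]
top 4 (array([642.6, 160.3]), array([264.5, 472.6]), 84.4) [[889.0, 260.0], [423.0, 313.0], [397.0, 57.0], [862.0, 12.0]]
top 8 (array([641.7, 160. ]), array([263.8, 471.2]), 84.4) [[888.0, 260.0], [423.0, 312.0], [396.0, 57.0], [861.0, 12.0]]
top 12 (array([640.8, 159.6]), array([263. , 469.8]), 84.4) [[886.0, 259.0], [423.0, 312.0], [396.0, 56.0], [859.0, 12.0]]
```

```bash
python3 - <<'E'
from m2 import *
print("=====")
for nm,c,bs in(("scene",s,[(252,277,258,283),(233,291,240,296)]),("top",t,[(310,140,315,144),(329,140,335,145)])):
    for b in bs:
        p,w=blob(c,b,lambda g,im:np.clip(np.percentile(g,80)-8-g,0,None)); print(nm,p.round(2),onz(c,p,5).round(1))
# knob
ps,_=blob(s,(321,168,332,179),lambda g,im:np.clip(85-g,0,None)); 
pt,_=blob(t,(170,169,179,182),lambda g,im:np.clip(60-g,0,None))
print(ps,pt,two(s,ps,t,pt))
for p in [(326.2,172.7)]: print(two(s,p,t,(173.9,174.9)))
# clip top
crop(t,312,147,22,22,24,"clt.png"); crop(s,220,258,26,30,20,"cls.png")
O=np.array([544.5,140.5,0]);a=np.radians(-5.65)
print("expected knob",O+[-np.sin(a)*143,np.cos(a)*143,36])
E
```

```text
scene [ 78. 145. 184.] [(array([ 629.1, -237. ]), array([103.5, 134. ]), 86.68)]
top [ 96. 103. 132.] [(array([ 627.2, -238. ]), array([100. , 131.7]), 87.55)]
scene 14 (array([491.7, 148.3]), array([102.6, 130.9]), 84.38)
scene 18 (array([494.4, 145. ]), array([102.2, 130.4]), 84.38)
scene 22 (array([497. , 141.7]), array([101.9, 130. ]), 84.38)
top 14 (array([491.3, 146.3]), array([ 99. , 131.4]), 84.15)
top 18 (array([490.9, 146. ]), array([ 98.7, 131. ]), 84.15)
top 22 (array([490.4, 145.7]), array([ 98.4, 130.7]), 84.15)
---
scene s_near_right [256.08 280.36] [ 690.3 -204.3    5. ] [ 689.3 -203.3    3. ]
scene s_left [236.1  294.21] [ 683.  -278.3    5. ] [ 682.  -277.4    3. ]
top left [311.51 139.26] [ 689.9 -204.4    5. ] [ 690.4 -204.8    3. ]
top right [331.9  142.26] [ 677.8 -277.4    5. ] [ 678.3 -277.9    3. ]
[ 77.          95.66666667 143.66666667 147.66666667 177.        ]
scene 4 (array([646. , 171.9]), array([289.3, 477.9]), 84.53) [[420.0, 308.0], [397.0, 56.0], [869.0, 10.0], [887.0, 271.0], [535.0, 328.0]]
scene 8 (array([648.1, 168.6]), array([288.3, 476.2]), 84
[... 418 characters left out ...]
 (array([641.7, 160. ]), array([263.8, 471.2]), 84.4) [[888.0, 260.0], [423.0, 312.0], [396.0, 57.0], [861.0, 12.0]]
top 12 (array([640.8, 159.6]), array([263. , 469.8]), 84.4) [[886.0, 259.0], [423.0, 312.0], [396.0, 56.0], [859.0, 12.0]]
=====
scene [254.29 279.78] [ 685.1 -206.6    5. ]
scene [235.76 293.16] [ 679.8 -276.5    5. ]
top [312.36 141.5 ] [ 681.6 -207.2    5. ]
top [331.91 142.22] [ 677.9 -277.5    5. ]
[326.42053446 173.40506329] [174.43709468 174.64980545] (array([564.06393451, 280.3212525 ,  38.48581907]), np.float64(0.7509397317341681))
(array([562.54456421, 281.4526219 ,  40.29887788]), np.float64(0.2651174040448267))
expected knob [558.5785448  282.80528654  36.        ]
```

View pics/clt.png

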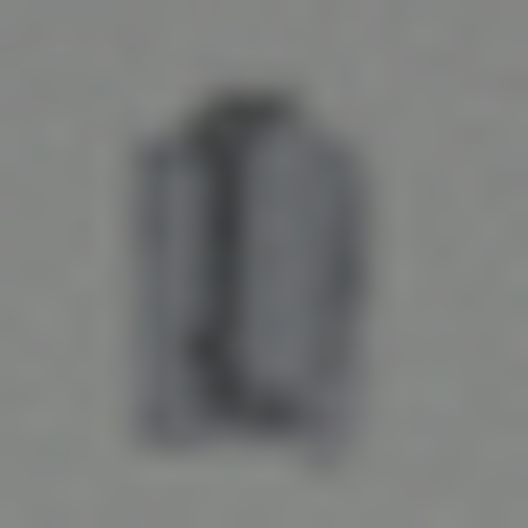

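View pics/cls.png

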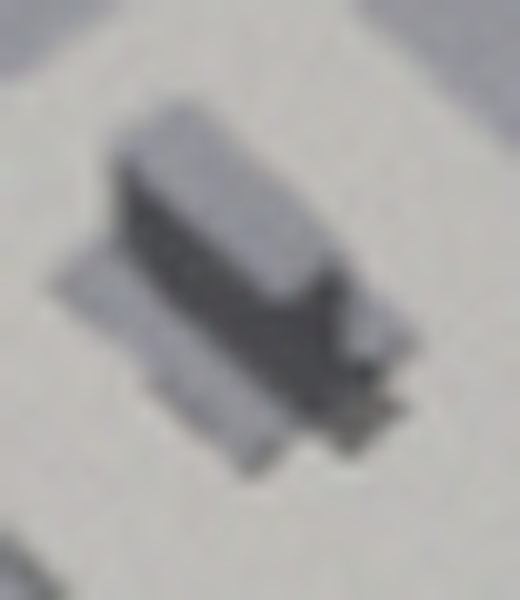

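```bash
cat >> h.py <<'E'
from scipy.spatial.transform import Rotation as Rn
def pose():
    q=ctrl.sense(); e=q["ee_rot"]; return q["eef_pos"],Rn.from_quat([e[1],e[2],e[3],e[0]]),q
def delta(pos,yaw):
    """tool down, tool y axis at world azimuth yaw(deg); total rotvec then tool shift in the NEW frame & in the present frame"""
    p,r,q=pose(); a=np.radians(yaw); y=np.array([np.cos(a),np.sin(a),0]);x=np.array([0,0,-1.]);z=np.cross(x,y)
    T=Rn.from_matrix(np.c_[x,y,z]); rv=(r.inv()*T).as_rotvec(); d=np.asarray(pos)-p
    print("p",p.round(2),"tool y az",np.degrees(np.arctan2(*r.as_matrix()[:2,1][::-1])).round(2),"tilt",np.degrees(np.arccos(-r.as_matrix()[2,0])).round(2))
    print("rotvec",rv.round(4),"shift now-frame mm",r.inv().apply(d).round(2),"after-turn frame",T.inv().apply(d).round(2))
E
python3 - <<'E'
from h import *
s,t=load("scene0.npz"),load("top0.npz")
print("knob",two(s,(326.2,172.9),t,(174.0,176.4)))
print("clip top",two(s,(230.75,267.75),t,(323.7,157.5)))
k=512/800
print("pot top",two(s,np.array([322,341])*k,t,np.array([497,306])*k))
print("holder",onz(t,np.array([193,240])*k,3), onz(t,np.array([185,210])*k,100))
for b in[(120,155),(118,180)]: pass
for yaw in(-5.65,174.35,84.35,-95.65): delta([558.6,282.8,120],yaw)
E
```

```text
knob (array([559.41175735, 283.31499368,  35.71614586]), np.float64(3.4451055947925444))
clip top (array([ 618.11863007, -239.30355064,   30.90327513]), np.float64(3.0029464343744574))
pot top (array([ 474.35358961, -201.60888895,  105.0643753 ]), np.float64(0.6063876336864436))
holder [648.78120669 467.60479941   3.        ] [691.92159032 454.66638711 100.        ]
p [135.27 507.04 238.78] tool y az 75.06 tilt 0.07
rotvec [1.4086e+00 6.0000e-04 1.2000e-03] shift now-frame mm [ 118.77 -107.35  466.88] after-turn frame [118.78 443.35 181.47]
p [135.27 507.04 238.78] tool y az 75.06 tilt 0.07
rotvec [-1.733e+00 -1.200e-03  6.000e-04] shift now-frame mm [ 118.77 -107.35  466.88] after-turn frame [ 118.78 -443.35 -181.47]
p [135.27 507.04 238.78] tool y az 75.06 tilt 0.07
rotvec [-0.1622 -0.0004  0.0011] shift now-frame mm [ 118.77 -107.35  466.88] after-turn frame [ 118.78 -181.47  443.35]
p [135.27 507.04 238.78] tool y az 75.06 tilt 0.07
rotvec [2.9794e+00 1.7000e-03 6.0000e-04] shift now-frame mm [ 118.77 -107.35  466.88] after-turn frame [ 118.78  181.47 -443.35]
```

```bash
python3 -m jog '[[[0,-0.0089,0.0389,0,0,0],[0,-0.0089,0.0389,0,0,0],[0,-0.0089,0.0389,0,0,0],[0,-0.0089,0.0389,0,0,0],[0,-0.0089,0.0389,0,0,0],[0,-0.0089,0.0389,0,0,0],[0,-0.0089,0.0389,0,0,0],[0,-0.0089,0.0389,0,0,0],[0,-0.0089,0.0389,0,0,0],[0,-0.0089,0.0389,0,0,0],[0,-0.0089,0.0389,0,0,0],[0,-0.0089,0.0389,0,0,0]]]' 0
python3 -m jog '[[[0.01,0,0,0.1565,0,0],[0.01,0,0,0.1565,0,0],[0.01,0,0,0.1565,0,0],[0.01,0,0,0.1565,0,0],[0.01,0,0,0.1565,0,0],[0.01,0,0,0.1565,0,0],[0.01,0,0,0.1565,0,0],[0.01,0,0,0.1565,0,0],[0.01,0,0,0.1565,0,0],[0,0,0,0,0,0],[0,0,0,0,0,0]]]'
python3 -c "
from h import *
delta([559,283,40],-5.65)
c=cap('scene','s1.npz');crop(c,260,90,110,100,7,'s1.png',[proj(c,[559,283,36])])
c=cap('top','t1.npz');crop(c,140,130,90,80,8,'t1.png',[proj(c,[559,283,36])])"
```

```text
time_s: 1.6
eef_pos: [559.8, 282.9, 238.8]
ee_rot: [0.701, 0.092, 0.701, -0.092]
force: [0.2, 0.5, -0.4]
grip_width: 1.001
time_s: 2.98
eef_pos: [559.0, 283.7, 149.6]
ee_rot: [0.476, 0.523, 0.476, -0.523]
force: [0.0, -0.3, -0.8]
grip_width: 1.001
p [558.98 283.74 149.6 ] tool y az -5.47 tilt 0.02
rotvec [ 0.0031 -0.0001 -0.0003] shift now-frame mm [1.096e+02 5.000e-02 7.500e-01] after-turn frame [1.096e+02 9.000e-02 7.300e-01]
```

View pics/s1.png

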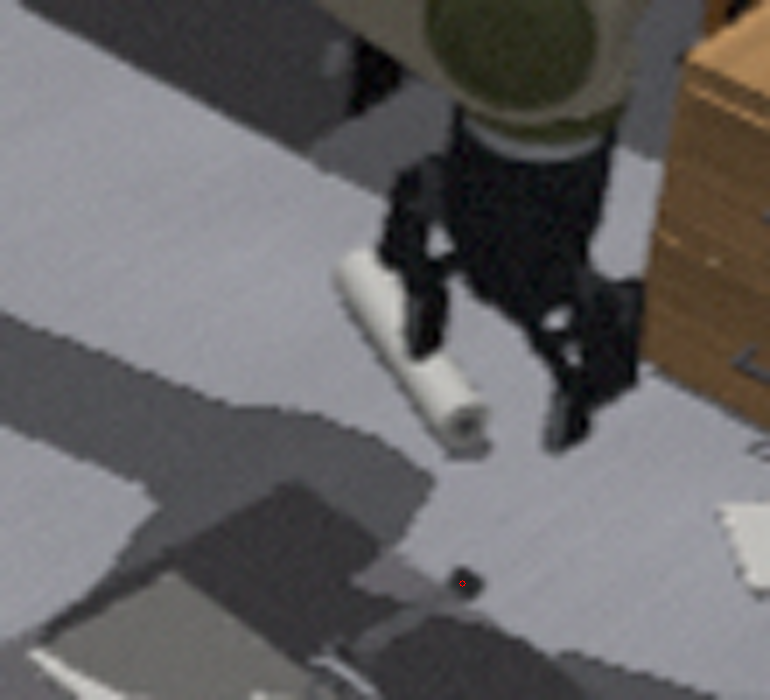

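View pics/t1.png

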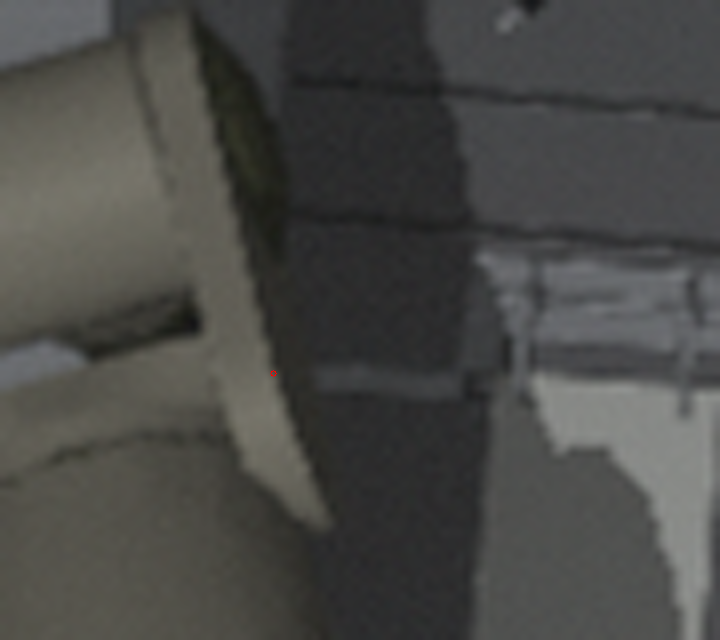

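The scene crop shows the knob at (465,583), right on my projected estimate. The fingers straddle it along file x, so I'll descend.

```bash
python3 -m jog '[[[0.015,0,0,0.003,0,0],[0.015,0,0.0005,0,0,0],[0.015,0,0,0,0,0],[0.015,0,0,0,0,0],[0.015,0,0,0,0,0],[0.015,0,0,0,0,0],[0.013,0,0,0,0,0],[0,0,0,0,0,0],[0,0,0,0,0,0]]]' 0
python3 -c "
from h import *
c=cap('scene','s2.npz');crop(c,290,130,60,60,10,'s2.png',[proj(c,[559,283,36])])"
```

```text
time_s: 4.2
eef_pos: [559.1, 283.3, 46.8]
ee_rot: [0.474, 0.525, 0.474, -0.524]
force: [-0.5, 0.4, 0.5]
grip_width: 0.997
```

View pics/s2.png

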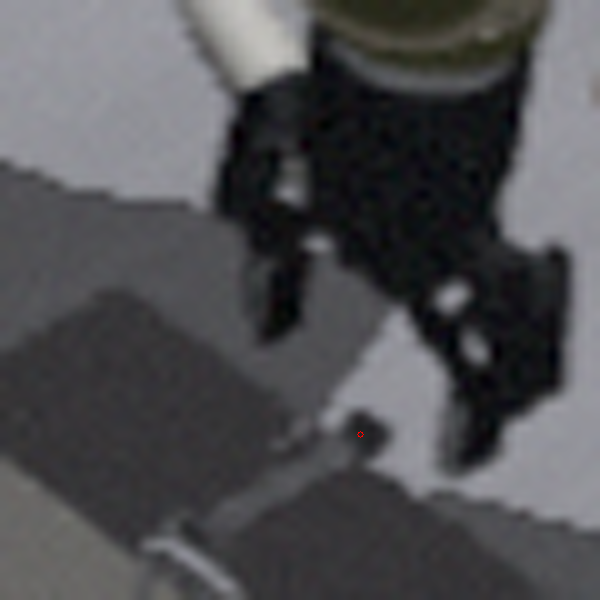

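The knob sits between the open fingers at (365,437). I'll lower a little more and pinch.

```bash
python3 -m jog '[[[0.01,0,0,0,0,0],[0.009,0,0,0,0,0],[0,0,0,0,0,0]]]' 0
python3 -m jog '[[[0,0,0,0,0,0],[0,0,0,0,0,0],[0,0,0,0,0,0],[0,0,0,0,0,0],[0,0,0,0,0,0],[0,0,0,0,0,0]]]' 255 30
python3 -c "
from h import *
print(pose()[2]['wrist_torque'])
c=cap('scene','s3.npz');crop(c,290,130,60,60,10,'s3.png')"
```

```text
time_s: 4.62
eef_pos: [558.3, 283.0, 26.2]
ee_rot: [-0.474, -0.524, -0.474, 0.525]
force: [-0.5, 0.3, 0.2]
grip_width: 1.0
time_s: 5.38
eef_pos: [560.9, 283.1, 28.0]
ee_rot: [0.475, 0.526, 0.473, -0.523]
force: [9.7, -0.2, -2.9]
grip_width: 0.154
[-0.00970777 -1.33676163 -0.02039212]
```

View pics/s3.png

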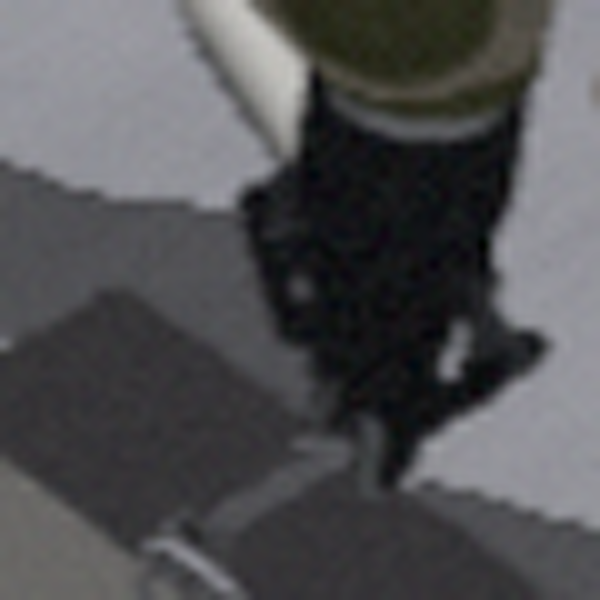

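Pinched: the opening is 13 mm, matching the 14 mm roll. The arm shifted about 2 mm in +x, so the knob is at x≈561. I'll relieve that and lift along the lever's arc.

```bash
python3 -m jog '[[[0,0.002,0,0,0,0],[-0.0028,0,0.0001,0,0,0],[-0.0028,0,0.0001,0,0,0],[-0.0029,0,0.0002,0,0,0]]]'
python3 -m jog '[[[-0.0042,0,0.0006,0,0,0],[-0.0042,0,0.0007,0,0,0]]]'
```

```text
time_s: 5.92
eef_pos: [561.1, 282.6, 35.7]
ee_rot: [0.474, 0.525, 0.474, -0.524]
force: [4.7, 0.8, -3.8]
grip_width: 0.155
time_s: 6.18
eef_pos: [561.0, 281.2, 44.6]
ee_rot: [0.474, 0.525, 0.474, -0.524]
force: [4.1, -0.2, -1.4]
grip_width: 0.154
```

```bash
python3 -m jog '[[[-0.0041,0,0.001,0,0,0],[-0.0041,0,0.0011,0,0,0],[-0.004,0,0.0014,0,0,0],[-0.004,0,0.0015,0,0,0]]]'
python3 -m jog '[[[-0.0038,0,0.0018,0,0,0],[-0.0038,0,0.0019,0,0,0],[-0.0036,0,0.0022,0,0,0],[-0.0036,0,0.0022,0,0,0],[-0.0034,0,0.0025,0,0,0],[-0.0034,0,0.0026,0,0,0],[-0.0031,0,0.0029,0,0,0],[-0.0031,0,0.0029,0,0,0]]]'
python3 -c "
from h import *
c=cap('scene','s4.npz');crop(c,270,130,75,75,8,'s4.png')"
```

```text
time_s: 6.68
eef_pos: [560.4, 276.2, 61.0]
ee_rot: [0.474, 0.525, 0.474, -0.524]
force: [4.3, -0.3, 1.3]
grip_width: 0.152
time_s: 7.68
eef_pos: [558.6, 257.3, 88.8]
ee_rot: [0.474, 0.525, 0.474, -0.524]
force: [6.3, -0.4, -1.0]
grip_width: 0.151
```

View pics/s4.png

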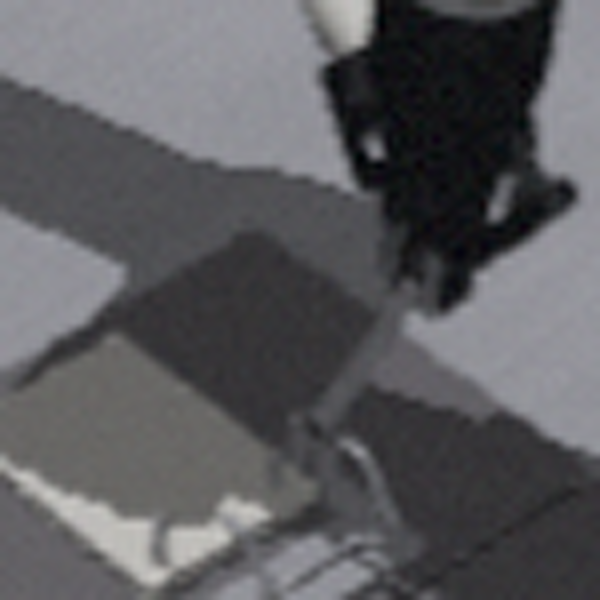

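The lever is up in the fingers at about (420,285), with the rings leaning open. I'll release and rise.

```bash
python3 -m jog '[[[0,0,0,0,0,0],[0,0,0,0,0,0],[0,0,0,0,0,0],[0,0,0,0,0,0],[-0.03,0,0,0,0,0],[-0.05,0,0,0,0,0],[-0.06,0,0,0,0,0]]]' 0
python3 -c "
from h import *
c=cap('scene','s5.npz');crop(c,270,130,75,75,8,'s5.png')
delta([617.8,-238,120],-92.9)"
```

```text
time_s: 8.6
eef_pos: [557.6, 257.3, 229.1]
ee_rot: [-0.474, -0.524, -0.474, 0.525]
force: [1.1, 0.7, 0.2]
grip_width: 1.004
p [560.04 258.   238.61] tool y az -5.81 tilt 0.7
rotvec [ 1.5201 -0.0121 -0.0061] shift now-frame mm [117.83 106.27 488.1 ] after-turn frame [118.61 492.44 -82.78]
```

View pics/s5.png

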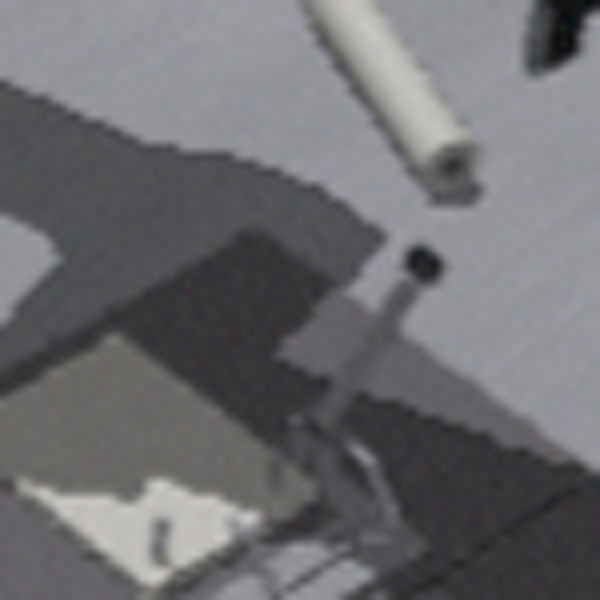

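The lever is up and free at (423,265), the rings are open, and post_b shows at (158,540). Next I'll go to the board.

```bash
python3 -m jog '[[[0,0.0088,0.0407,0,0,0],[0,0.0088,0.0407,0,0,0],[0,0.0088,0.0407,0,0,0],[0,0.0088,0.0407,0,0,0],[0,0.0088,0.0407,0,0,0],[0,0.0088,0.0407,0,0,0],[0,0.0088,0.0407,0,0,0],[0,0.0088,0.0407,0,0,0],[0,0.0088,0.0407,0,0,0],[0,0.0088,0.0407,0,0,0],[0,0.0088,0.0407,0,0,0],[0,0.0088,0.0407,0,0,0]]]' 0
python3 -m jog '[[[0.01,0,0,0.169,0,0],[0.01,0,0,0.169,0,0],[0.01,0,0,0.169,0,0],[0.01,0,0,0.169,0,0],[0.01,0,0,0.169,0,0],[0.01,0,0,0.169,0,0],[0.01,0,0,0.169,0,0],[0.01,0,0,0.169,0,0],[0.01,0,0,0.169,0,0],[0,0,0,0,0,0],[0,0,0,0,0,0]]]'
python3 -c "
from h import *
c=cap('scene','s6.npz');crop(c,190,225,90,80,8,'s6.png',[proj(c,[618,-238,34])])
c2=cap('top','t6.npz');crop(c2,150,120,90,80,8,'t6.png')
crop(c,250,160,90,75,8,'s6f.png')
delta([617.8,-238,120],-92.9)"
```

```text
time_s: 10.15
eef_pos: [613.7, -240.4, 227.9]
ee_rot: [0.474, 0.525, 0.474, -0.525]
force: [-0.0, 0.5, -0.2]
grip_width: 0.997
time_s: 11.52
eef_pos: [613.9, -239.2, 138.6]
ee_rot: [-0.017, 0.707, -0.017, -0.707]
force: [-0.0, 0.3, 0.9]
grip_width: 1.001
p [ 613.95 -239.26  138.72] tool y az -92.84 tilt 0.05
rotvec [ 0.001  -0.0007 -0.0004] shift now-frame mm [18.72 -1.45 -3.77] after-turn frame [18.72 -1.45 -3.78]
```

View pics/s6.png

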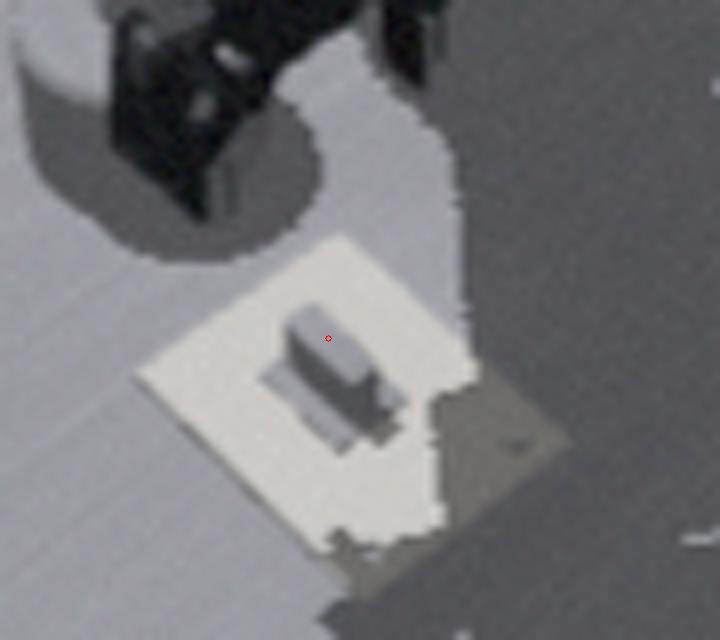

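View pics/t6.png

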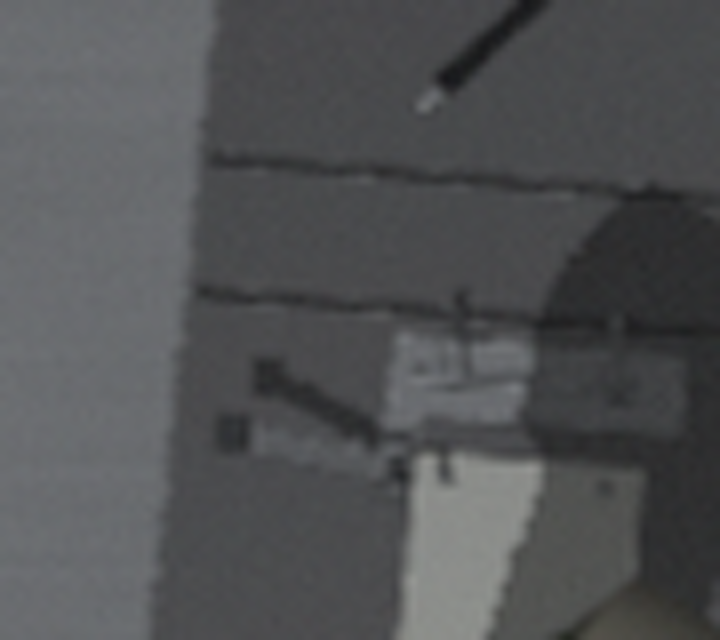

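View pics/s6f.png

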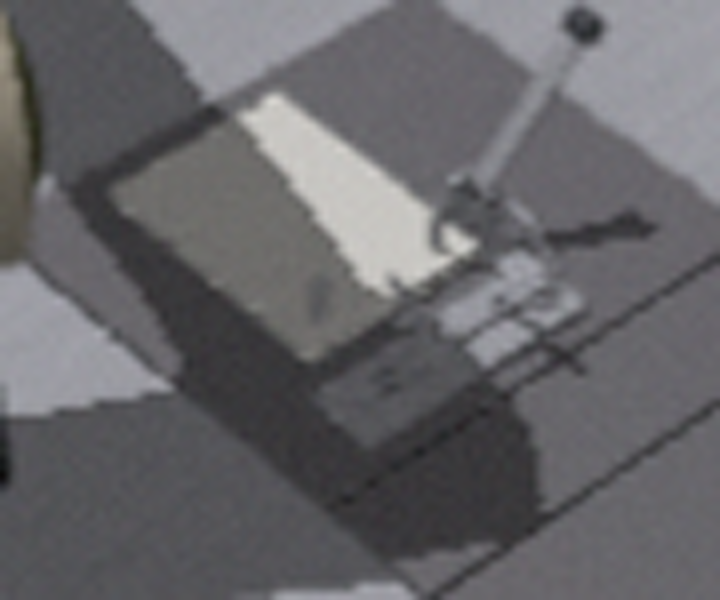

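The fingers straddle the white board's grey clip, whose top face is at (328,343), close to my projection. In the file crop post_b is at (320,297) and post_a at (440,230). I'll descend and grasp.

```bash
python3 -m jog '[[[0.015,-0.0009,-0.0038,0,0,0],[0.015,0,0,0,0,0],[0.015,0,0,0,0,0],[0.015,0,0,0,0,0],[0.015,0,0,0,0,0],[0.015,0,0,0,0,0],[0.01,0,0,0,0,0],[0,0,0,0,0,0],[0,0,0,0,0,0]]]' 0
python3 -m jog '[[[0.01,0,0,0,0,0],[0.008,0,0,0,0,0],[0.0027,0,0,0,0,0],[0,0,0,0,0,0]]]' 0
python3 -m jog '[[[0,0,0,0,0,0],[0,0,0,0,0,0],[0,0,0,0,0,0],[0,0,0,0,0,0],[0,0,0,0,0,0],[0,0,0,0,0,0]]]' 255 60
python3 -c "
from h import *
delta([617.8,-238,120],-92.9)
c=cap('scene','s7.npz');crop(c,190,225,90,80,8,'s7.png')"
```

```text
time_s: 12.75
eef_pos: [617.9, -238.6, 38.8]
ee_rot: [-0.018, 0.707, -0.018, -0.707]
force: [-0.0, 0.2, -0.5]
grip_width: 1.0
time_s: 13.25
eef_pos: [617.5, -238.4, 17.2]
ee_rot: [0.018, -0.707, 0.018, 0.707]
force: [-1.4, -0.1, 0.6]
grip_width: 0.999
time_s: 14.0
eef_pos: [617.7, -238.5, 17.7]
ee_rot: [-0.018, 0.707, -0.018, -0.707]
force: [0.2, 0.8, 3.1]
grip_width: 0.152
p [ 617.72 -238.51   17.72] tool y az -92.96 tilt 0.02
rotvec [-0.0011 -0.0003 -0.0002] shift now-frame mm [-1.0228e+02 -5.0000e-01 -9.0000e-02] after-turn frame [-1.0228e+02 -5.1000e-01 -6.0000e-02]
```

View pics/s7.png

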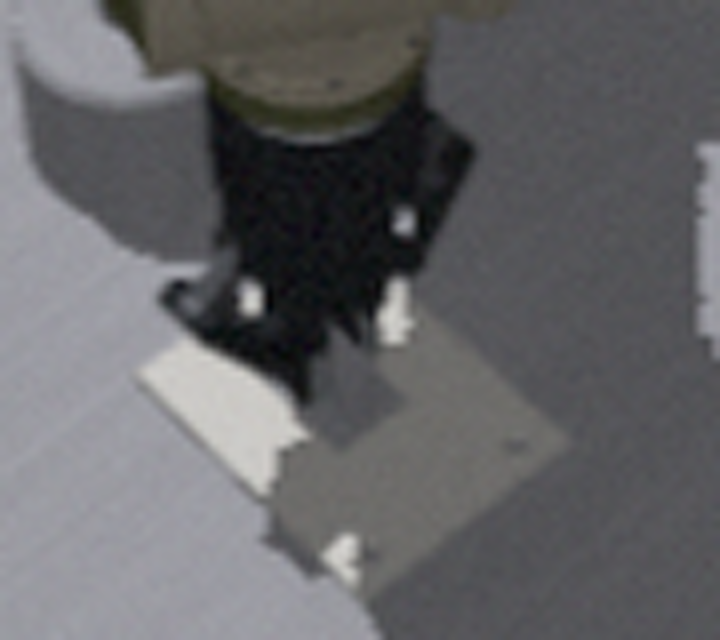

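The board is gripped (opening 13 mm). Before carrying it, I'll check the post positions against both views.

```bash
python3 - <<'E'
from h import *
s,t=load("s6.npz"),load("t6.npz")
a=np.radians(-5.65);R=np.array([[np.cos(a),-np.sin(a)],[np.sin(a),np.cos(a)]])
O=np.array([546,140.5]);h=2
for c,n,b in((s,"s",(280,175,40,30)),(t,"t",(195,165,40,25))):
    M=[]
    for y in(35,-35):
        for z in(14,38):
            P=[*(O+R@[0,y]),z+h]; M.append(proj(c,P)); print(n,y,z,np.round(P,1),M[-1].round(1))
    crop(c,*b,18,f"post_{n}.png",M)
E
```

```text
s 35 14 [549.4 175.3  16. ] [303.6 190.4]
s 35 38 [549.4 175.3  40. ] [304.2 185.4]
s -35 14 [542.6 105.7  16. ] [288.9 199.4]
s -35 38 [542.6 105.7  40. ] [289.3 194.4]
t 35 14 [549.4 175.3  16. ] [205.5 179.2]
t 35 38 [549.4 175.3  40. ] [204.8 178.2]
t -35 14 [542.6 105.7  16. ] [225.4 180.8]
t -35 38 [542.6 105.7  40. ] [225.  179.8]
```

View pics/post_s.png

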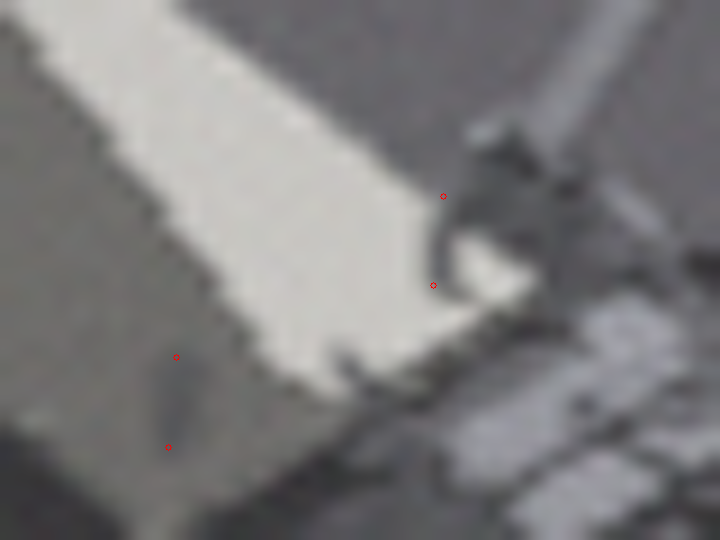

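View pics/post_t.png

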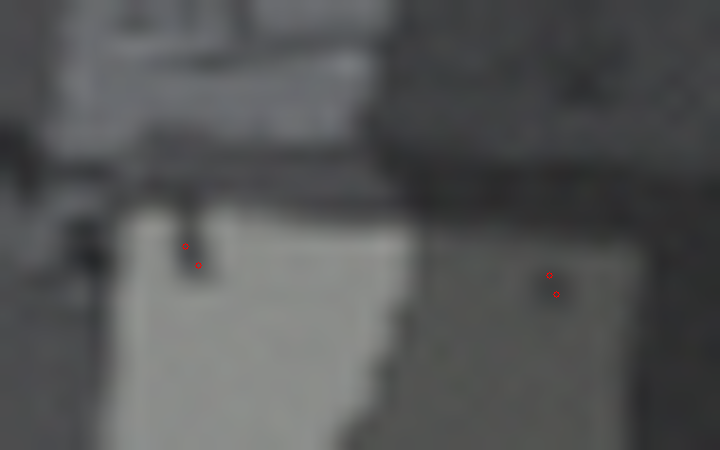

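The posts agree with the file origin (546,140.5), yaw -5.65° and a mat of about 2 mm, to about 1 mm in both views. I'll lift the board and carry it over.

```bash
python3 -m jog '[[[-0.01,0,0,0,0,0],[-0.02,0,0,0,0,0],[-0.03,0,0,0,0,0],[-0.03,0,0,0,0,0],[-0.03,0,0,0,0,0],[-0.03,0,0,0,0,0],[-0.02,0,0,0.047,0,0],[-0.01,0,0,0,0,0],[0,0,0,0,0,0]]]' 255 60
python3 -m jog '[[[0,-0.0308,0.0143,0,0,0],[0,-0.0308,0.0143,0,0,0],[0,-0.0308,0.0143,0,0,0],[0,-0.0308,0.0143,0,0,0],[0,-0.0308,0.0143,0,0,0],[0,-0.0308,0.0143,0,0,0],[0,-0.0308,0.0143,0,0,0],[0,-0.0308,0.0143,0,0,0],[0,-0.0308,0.0143,0,0,0],[0,-0.0308,0.0143,0,0,0],[0,-0.0308,0.0143,0,0,0],[0,-0.0308,0.0143,0,0,0]]]'
python3 -m jog '[[[0.02,0,0,0,0,0],[0.03,0,0,0,0,0],[0.03,0,0,0,0,0],[0.02,0,0,0,0,0],[0,0,0,0,0,0],[0,0,0,0,0,0]]]'
python3 -c "
from h import *
delta([483.3,146.7,78],-95.65)
c=cap('scene','s8.npz');crop(c,240,140,100,75,8,'s8.png')
c=cap('top','t8.npz');crop(c,155,140,100,75,8,'t8.png')"
```

```text
time_s: 15.18
eef_pos: [617.7, -238.5, 198.3]
ee_rot: [-0.034, 0.707, -0.035, -0.706]
force: [0.1, 0.7, -1.7]
grip_width: 0.153
time_s: 16.68
eef_pos: [482.4, 147.2, 196.8]
ee_rot: [0.035, -0.706, 0.035, 0.707]
force: [0.2, 0.9, -0.9]
grip_width: 0.151
time_s: 17.42
eef_pos: [483.5, 146.3, 98.1]
ee_rot: [-0.035, 0.707, -0.035, -0.706]
force: [-0.2, 0.4, -1.2]
grip_width: 0.149
p [483.53 146.28  98.09] tool y az -95.64 tilt 0.04
rotvec [ 0.0002 -0.0007  0.0001] shift now-frame mm [20.09 -0.39  0.28] after-turn frame [20.09 -0.39  0.27]
```

View pics/s8.png

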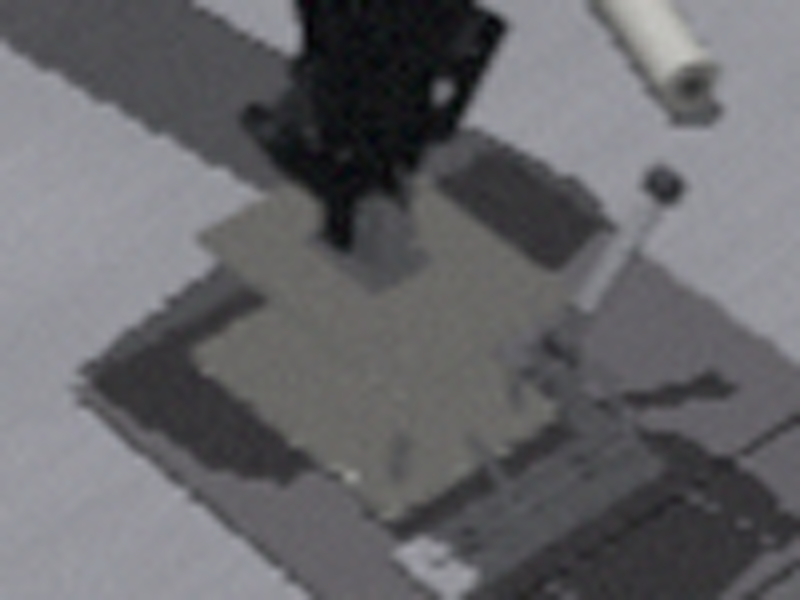

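View pics/t8.png

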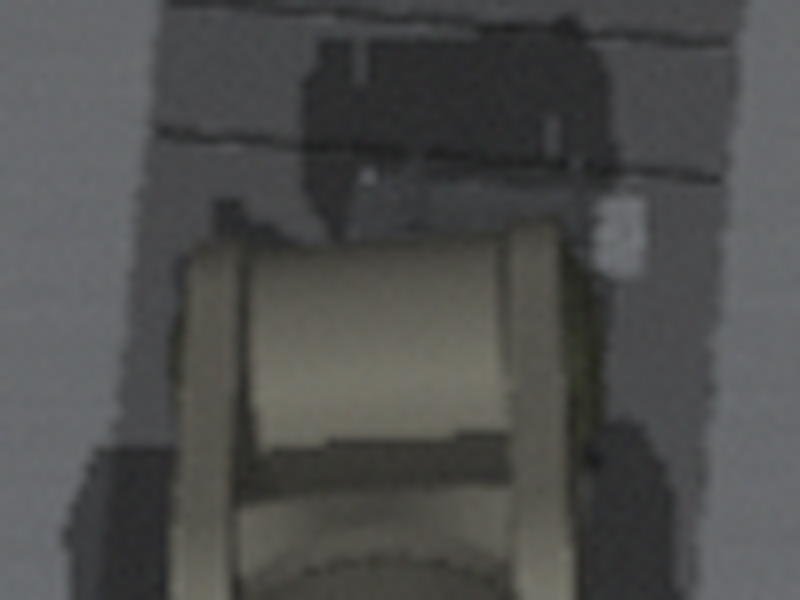

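The top view is blocked by the wrist. The scene view shows post_b at (400,455), with the board above it. I'll go lower, nearly to the tips, and look with enhanced contrast.

```bash
python3 -m jog '[[[0.015,-0.0002,0.0002,0,0,0],[0.015,0,0,0,0,0],[0,0,0,0,0,0],[0,0,0,0,0,0]]]'
python3 - <<'E'
from h import *
delta([483.3,146.7,68],-95.65)
acc=[]
for i in range(3):
    c=cap('scene','s9.npz'); acc.append(c["image"].astype(float))
c["image"]=np.mean(acc,0); np.savez("s9.npz",**c)
g=c["image"]; g=np.clip((g-60)*2.2,0,255).astype(np.uint8); c["image"]=g
p,r,_=pose(); z=p[2]-17.7
Mx=r.as_matrix(); bx=-Mx[:,2]; by=-Mx[:,1]
M=[proj(c,p+bx*63+by*sg*35+[0,0,z+5-p[2]]) for sg in(1,-1)]
print(p,z,[m.round(2) for m in M],[onz(c,m,z+5).round(1) for m in M])
crop(c,270,165,44,40,18,'s9.png',M); crop(c,270,165,44,40,18,'s9n.png')
E
```

```text
time_s: 18.02
eef_pos: [483.2, 146.5, 67.5]
ee_rot: [-0.035, 0.706, -0.035, -0.706]
force: [-0.0, -0.4, -2.5]
grip_width: 0.151
p [483.2 146.5  67.5] tool y az -95.65 tilt 0.0
rotvec [-0.0001 -0.      0.    ] shift now-frame mm [-0.5  -0.21 -0.08] after-turn frame [-0.5  -0.21 -0.08]
[483.32010984 146.48525269  67.83679701] 50.13679700759093 [array([304.49, 182.23]), array([289.53, 191.21])] [array([549.4, 175.2,  55.1]), array([542.5, 105.5,  55.1])]
```

View pics/s9.png

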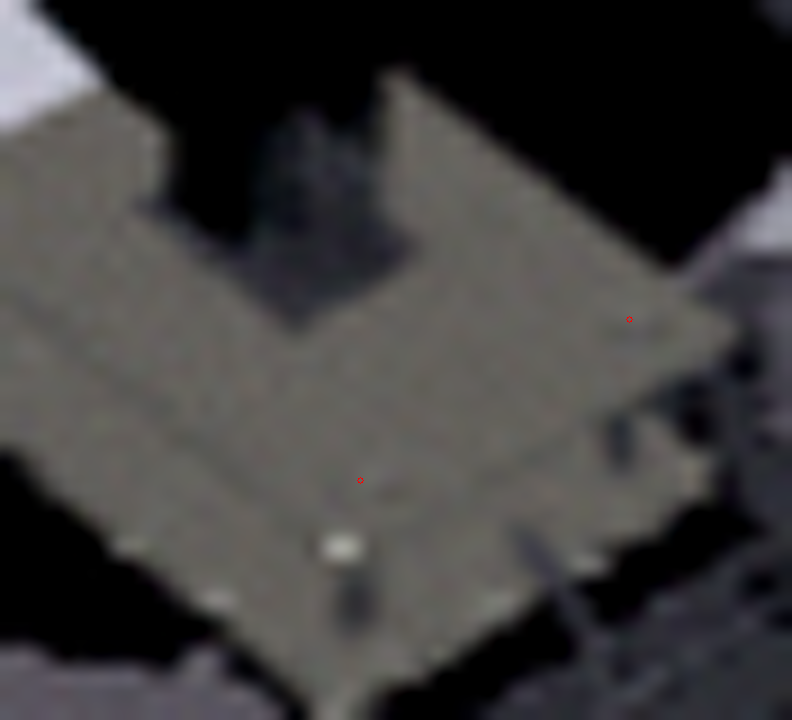

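View pics/s9n.png

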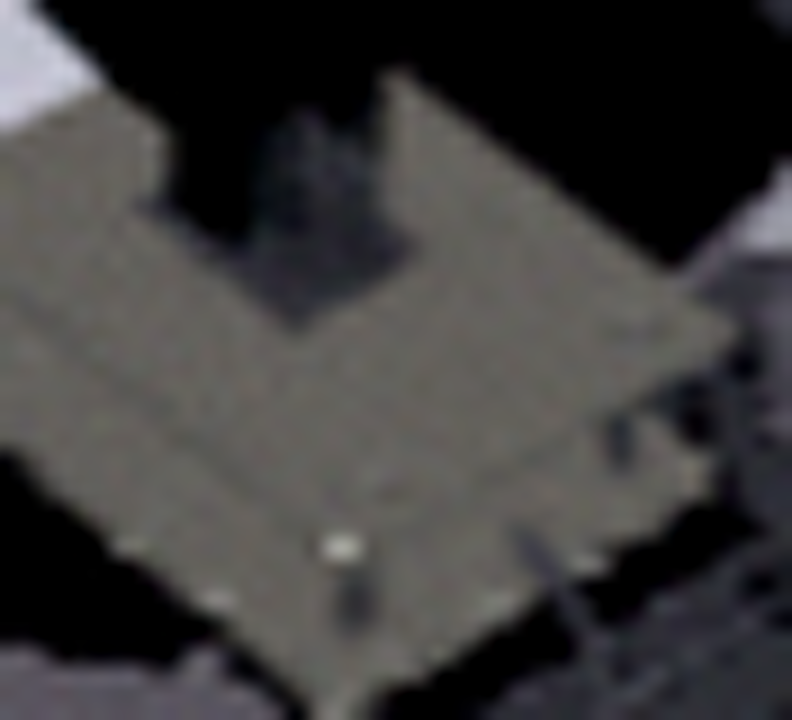

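```bash
python3 - <<'E'
from h import *
c=load("s9.npz")
c["image"]=np.clip((c["image"]-60)*2.2,0,255).astype(np.uint8)
p=np.array([483.32,146.49,67.84]);a=np.radians(-5.65);R=np.array([[np.cos(a),-np.sin(a)],[np.sin(a),np.cos(a)]])
O=np.array([546,140.5]); M=[]
for y in(50,-50):
    A=[*(O+R@[12,y]),16]; B=[*(p[:2]+R@[75,y]),55.1]
    M+=[proj(c,A),proj(c,B)]; print((M[-2]-[270,165]+.5)*18,(M[-1]-[270,165]+.5)*18)
x0,y0,w,h,k=270,165,44,40,18
im=cv2.resize(c["image"][y0:y0+h,x0:x0+w,::-1],(w*k,h*k),interpolation=cv2.INTER_CUBIC)
q=[tuple(int(v) for v in (m-[x0,y0]+.5)*k) for m in M]
cv2.line(im,q[0],q[2],(0,0,255),1);cv2.line(im,q[1],q[3],(0,255,0),1)
for i,y in((0,50),(1,50),(2,-50),(3,-50)):
    A=np.array([*( (O+R@[-118,y]) if i%2==0 else p[:2]+R@[-55,y]),16 if i%2==0 else 55.1]); z=(proj(c,A)-[x0,y0]+.5)*k
    cv2.line(im,q[i],tuple(int(v) for v in z),(0,0,255) if i%2==0 else (0,255,0),1)
cv2.imwrite("pics/s9o.png",im)
E
```

```text
[712.0067145  465.37210351] [730.04550566 318.86339141]
[333.22405781 698.59613574] [345.07578122 551.74974137]
```

View pics/s9o.png

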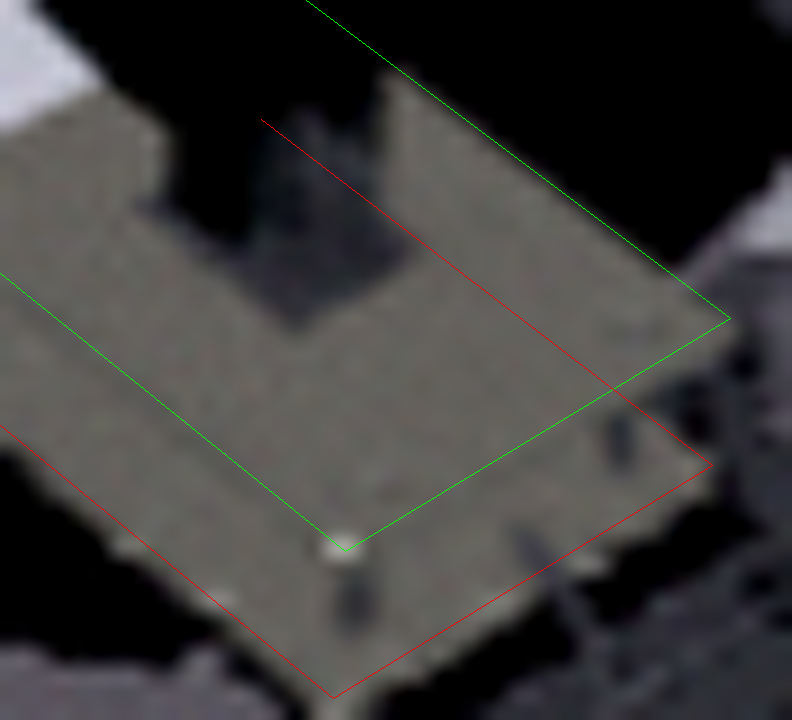

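Both outlines sit inside the image edges by the same amount, so board and filed stack line up to about 1 mm. I'll lower in small steps and watch the force.

```bash
python3 -m jog '[[[0.004,0,0,0,0,0],[0.004,0,0,0,0,0],[0,0,0,0,0,0]]]'
python3 -m jog '[[[0.002,0,0,0,0,0],[0,0,0,0,0,0]]]'
python3 -m jog '[[[0.002,0,0,0,0,0],[0,0,0,0,0,0]]]'
python3 -c "
from h import *
q=pose()[2];print(q['eef_pos'],q['force'],q['wrist_torque'])"
```

```text
time_s: 18.55
eef_pos: [482.9, 146.5, 59.1]
ee_rot: [0.035, -0.706, 0.035, 0.707]
force: [0.4, -0.3, -2.3]
grip_width: 0.153
time_s: 18.8
eef_pos: [483.0, 146.4, 57.4]
ee_rot: [0.035, -0.706, 0.035, 0.706]
force: [-0.5, -0.4, -1.3]
grip_width: 0.155
time_s: 19.05
eef_pos: [483.0, 146.5, 55.3]
ee_rot: [0.035, -0.706, 0.035, 0.706]
force: [0.5, -0.2, -2.7]
grip_width: 0.153
[482.99420899 146.46890394  55.34798354] [ 0.529474   -0.21060708 -2.68736138] [-0.01120603  0.02088872 -0.00168108]
```

```bash
python3 -m jog '[[[0.002,0,0,0,0,0],[0,0,0,0,0,0]]]'
python3 -m jog '[[[0.002,0,0,0,0,0],[0,0,0,0,0,0]]]'
python3 -c "
from h import *
q=pose()[2];print(q['eef_pos'],q['force'],q['wrist_torque'])
c=cap('scene');c['image']=np.clip((c['image'].astype(float)-60)*2.2,0,255).astype(np.uint8);crop(c,270,165,44,40,18,'s10.png')"
```

```text
time_s: 19.3
eef_pos: [483.0, 146.5, 53.4]
ee_rot: [0.035, -0.706, 0.035, 0.706]
force: [0.1, -0.3, -2.5]
grip_width: 0.15
time_s: 19.55
eef_pos: [483.0, 146.5, 51.4]
ee_rot: [0.035, -0.706, 0.035, 0.706]
force: [1.3, 0.4, -2.7]
grip_width: 0.152
[483.00346956 146.47773331  51.35242657] [ 1.31266624  0.35022007 -2.7476593 ] [-0.02395039  0.05807    -0.04478435]
```

View pics/s10.png

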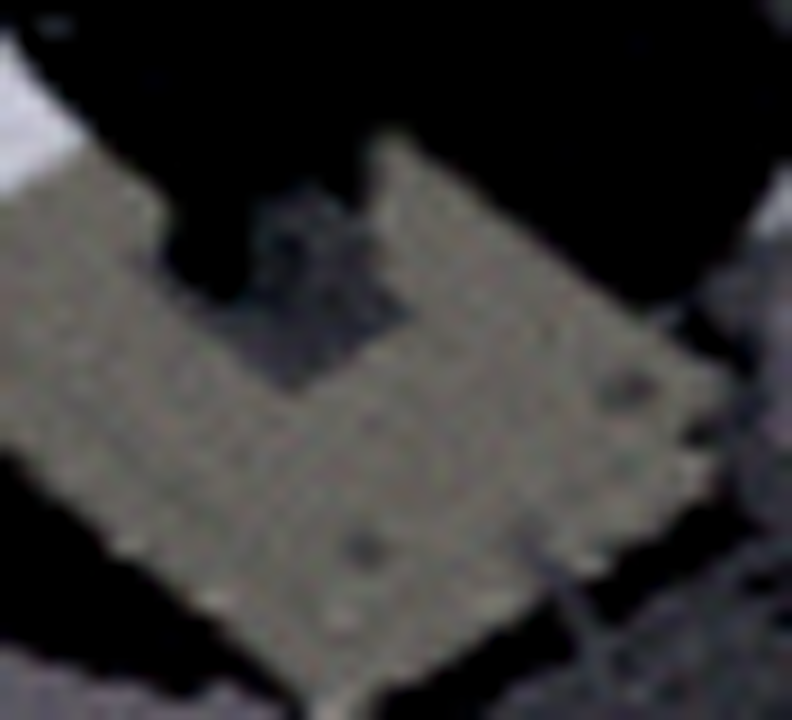

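The post tips now fill the holes at (365,548) and (628,388). Side forces are tiny, so I'll continue down.

```bash
python3 -m jog '[[[0.0025,0,0,0,0,0],[0.0025,0,0,0,0,0],[0,0,0,0,0,0]]]'
python3 -m jog '[[[0.0025,0,0,0,0,0],[0.0025,0,0,0,0,0],[0,0,0,0,0,0]]]'
python3 -m jog '[[[0.002,0,0,0,0,0],[0,0,0,0,0,0]]]'
python3 -m jog '[[[0.0015,0,0,0,0,0],[0,0,0,0,0,0]]]'
```

```text
time_s: 19.98
eef_pos: [482.9, 146.5, 46.3]
ee_rot: [0.035, -0.706, 0.035, 0.706]
force: [0.4, 0.8, -2.0]
grip_width: 0.149
time_s: 20.35
eef_pos: [482.9, 146.5, 41.3]
ee_rot: [0.035, -0.706, 0.035, 0.706]
force: [-0.1, -0.1, -1.9]
grip_width: 0.15
time_s: 20.6
eef_pos: [483.0, 146.5, 39.4]
ee_rot: [0.035, -0.706, 0.035, 0.706]
force: [-0.5, -0.1, -1.3]
grip_width: 0.151
time_s: 20.85
eef_pos: [483.0, 146.5, 37.9]
ee_rot: [0.035, -0.706, 0.035, 0.706]
force: [-0.1, 0.2, -2.1]
grip_width: 0.149
```

```bash
for i in 1 2; do python3 -m jog '[[[0.001,0,0,0,0,0],[0,0,0,0,0,0]]]'; done; python3 -m jog '[[[0.001,0,0,0,0,0],[0,0,0,0,0,0]]]'; python3 -m jog '[[[0.001,0,0,0,0,0],[0,0,0,0,0,0]]]'
```

```text
time_s: 21.1
eef_pos: [483.1, 146.5, 36.9]
ee_rot: [0.035, -0.706, 0.035, 0.706]
force: [0.0, -0.6, -1.6]
grip_width: 0.146
time_s: 21.35
eef_pos: [483.0, 146.5, 35.9]
ee_rot: [0.035, -0.706, 0.035, 0.706]
force: [-0.4, 0.5, -1.5]
grip_width: 0.149
time_s: 21.6
eef_pos: [483.2, 146.5, 35.1]
ee_rot: [-0.035, 0.706, -0.035, -0.706]
force: [0.7, -0.8, 0.4]
grip_width: 0.152
time_s: 21.85
eef_pos: [483.2, 146.5, 34.6]
ee_rot: [-0.035, 0.706, -0.035, -0.706]
force: [-4.2, 0.4, 8.1]
grip_width: 0.149
```

It made contact at TCP z≈35 (mat ≈3 mm) and the force is 8 N. I'll release and rise, then look.

```bash
python3 -m jog '[[[-0.0004,0,0,0,0,0],[0,0,0,0,0,0],[0,0,0,0,0,0],[0,0,0,0,0,0],[0,0,0,0,0,0]]]' 0
python3 -m jog '[[[-0.01,0,0,0,0,0],[-0.03,0,0,0,0,0],[-0.05,0,0,0,0,0],[-0.06,0,0,0,0,0],[0,0,0,0,0,0]]]'
python3 -c "
from h import *
delta([555,254,200],-5.65)
c=cap('scene','s11.npz');crop(c,245,140,100,75,8,'s11.png')
c['image']=np.clip((c['image'].astype(float)-60)*2,0,255).astype(np.uint8);crop(c,270,165,44,40,18,'s11e.png')"
```

```text
time_s: 22.48
eef_pos: [483.1, 146.5, 34.4]
ee_rot: [-0.035, 0.706, -0.035, -0.706]
force: [-0.4, 0.5, 0.2]
grip_width: 1.001
time_s: 23.1
eef_pos: [484.9, 146.7, 189.2]
ee_rot: [-0.035, 0.71, -0.034, -0.703]
force: [-0.8, 0.2, -0.4]
grip_width: 1.002
p [484.88 146.68 189.17] tool y az -95.64 tilt 0.53
rotvec [-1.5707 -0.0084 -0.006 ] shift now-frame mm [ -10.11 -113.71  -59.32] after-turn frame [ -10.83   59.21 -113.7 ]
```

View pics/s11.png

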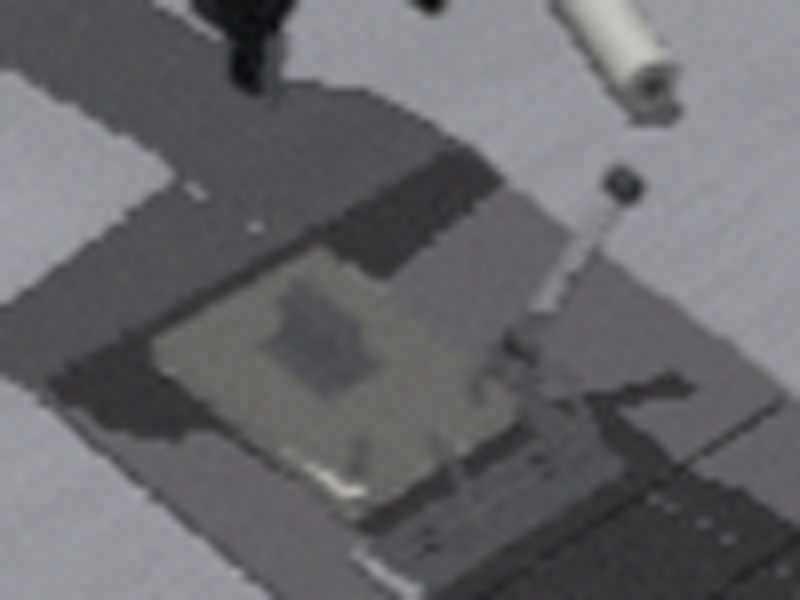

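View pics/s11e.png

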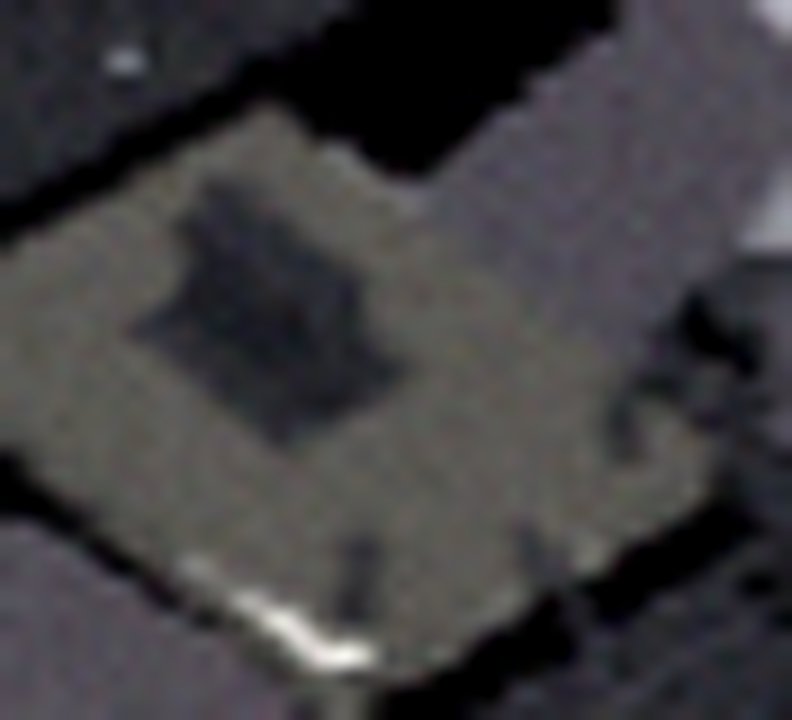

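The board lies flat, with post_b standing through it at (357,580) and post_a at (620,430). The lever is still up. Next: move over the knob with the fingers shut.

```bash
python3 -m jog '[[[0,-0.0228,-0.0125,0,0,0],[0,-0.0228,-0.0125,0,0,0],[0,-0.0228,-0.0125,0,0,0],[0,-0.0228,-0.0125,0,0,0],[0,-0.0228,-0.0125,0,0,0]]]' 255 60
python3 -m jog '[[[0,0,0,-0.1745,0,0],[0,0,0,-0.1745,0,0],[0,0,0,-0.1745,0,0],[0,0,0,-0.1745,0,0],[0,0,0,-0.1745,0,0],[0,0,0,-0.1745,0,0],[0,0,0,-0.1745,0,0],[0,0,0,-0.1745,0,0],[0,0,0,-0.1745,0,0],[0,0,0,0,0,0],[0,0,0,0,0,0]]]'
python3 -c "
from h import *
print('knob up',two(load('s6.npz'),(322.4,162.6),load('t6.npz'),(178.6,173.6)))
delta([558.5,254,133],-5.65)
c=cap('scene','s12.npz');crop(c,280,100,70,75,8,'s12.png')"
```

```text
time_s: 23.78
eef_pos: [556.3, 254.3, 182.8]
ee_rot: [0.035, -0.705, 0.035, 0.707]
force: [0.7, -0.2, 1.6]
grip_width: 0.001
time_s: 25.15
eef_pos: [556.3, 253.7, 183.7]
ee_rot: [-0.474, -0.525, -0.474, 0.525]
force: [-0.0, -0.5, 1.1]
grip_width: -0.003
knob up (array([556.93523115, 255.25489042,  99.90694428]), np.float64(0.9822369131829545))
p [556.25 253.68 183.66] tool y az -5.87 tilt 0.08
rotvec [-0.0038  0.0005  0.0012] shift now-frame mm [50.65  2.27 -0.58] after-turn frame [50.66  2.2  -0.54]
```

View pics/s12.png

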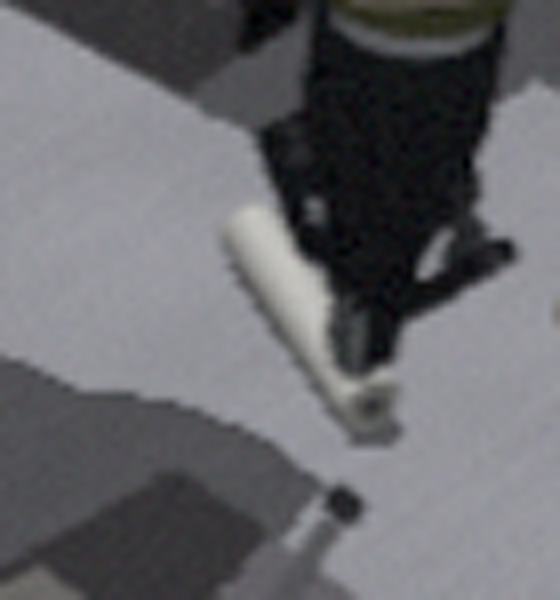

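The closed fingertips at (360,365) are above the knob at (343,503). I'll descend to just above it.

```bash
python3 -m jog '[[[0.015,0.0015,-0.0013,0,0,0],[0.02,0,0,0,0,0],[0.015,0,0,0,0,0],[0.01,0,0,0,0,0],[0.003,0,0,0,0,0],[0,0,0,0,0,0],[0,0,0,0,0,0]]]'
python3 -m jog '[[[0.002,0,0,0,0,0],[0.001,0,0,0,0,0]]]'
python3 -m jog '[[[0.001,0,0,0,0,0],[0,0,0,0,0,0]]]'
```

```text
time_s: 26.08
eef_pos: [558.4, 255.0, 122.0]
ee_rot: [0.475, 0.524, 0.474, -0.524]
force: [-0.6, 0.1, 0.2]
grip_width: -0.003
time_s: 26.32
eef_pos: [558.1, 254.9, 118.4]
ee_rot: [0.475, 0.524, 0.475, -0.524]
force: [0.0, 0.1, 0.2]
grip_width: -0.001
time_s: 26.58
eef_pos: [558.1, 254.9, 117.3]
ee_rot: [-0.475, -0.524, -0.475, 0.524]
force: [-0.2, -0.1, 0.6]
grip_width: 0.003
```

```bash
python3 -m jog '[[[0.0012,0,0,0,0,0],[0.0029,0,-0.0031,0,0,0],[0.003,0,-0.003,0,0,0]]]'
python3 -m jog '[[[0.0032,0,-0.0028,0,0,0],[0.0033,0,-0.0027,0,0,0]]]'
```

```text
time_s: 26.95
eef_pos: [559.0, 260.9, 111.3]
ee_rot: [0.475, 0.524, 0.474, -0.524]
force: [-2.7, -2.2, 6.9]
grip_width: 0.001
time_s: 27.2
eef_pos: [559.6, 266.8, 105.1]
ee_rot: [0.475, 0.525, 0.474, -0.524]
force: [-2.6, -0.2, 9.6]
grip_width: 0.003
```

```bash
python3 -m jog '[[[0.0034,0,-0.0025,0,0,0],[0.0036,0,-0.0023,0,0,0],[0.0037,0,-0.0021,0,0,0]]]'
python3 -m jog '[[[0.0038,0,-0.0019,0,0,0],[0.0039,0,-0.0018,0,0,0],[0.0039,0,-0.0016,0,0,0]]]'
python3 -m jog '[[[0.004,0,-0.0014,0,0,0],[0.0041,0,-0.0012,0,0,0],[0.0041,0,-0.0009,0,0,0]]]'
```

```text
time_s: 27.58
eef_pos: [560.4, 274.4, 94.8]
ee_rot: [0.475, 0.525, 0.475, -0.523]
force: [-3.2, 3.4, 12.0]
grip_width: -0.002
time_s: 27.95
eef_pos: [561.1, 280.6, 83.6]
ee_rot: [0.475, 0.526, 0.475, -0.522]
force: [-3.7, 8.2, 13.4]
grip_width: 0.001
time_s: 28.32
eef_pos: [561.7, 283.7, 71.1]
ee_rot: [0.475, 0.526, 0.475, -0.522]
force: [-0.4, 3.7, 8.8]
grip_width: -0.001
```

```bash
python3 -m jog '[[[0.0042,0,-0.0007,0,0,0],[0.0042,0,-0.0005,0,0,0],[0.0042,0,-0.0003,0,0,0]]]'
python3 -m jog '[[[0.0015,0,-0.0001,0,0,0],[0,0,0,0,0,0]]]'
```

```text
time_s: 28.7
eef_pos: [561.7, 284.3, 57.5]
ee_rot: [0.475, 0.525, 0.474, -0.523]
force: [1.3, 1.9, 2.5]
grip_width: 0.004
time_s: 28.95
eef_pos: [560.9, 283.5, 55.0]
ee_rot: [-0.475, -0.524, -0.475, 0.524]
force: [-0.2, 0.6, 0.8]
grip_width: -0.005
```

```bash
python3 -m jog '[[[0.001,0,0,0,0,0],[0,0,0,0,0,0]]]'; python3 -m jog '[[[0.001,0,0,0,0,0],[0,0,0,0,0,0]]]'; python3 -m jog '[[[0.0007,0,0,0,0,0],[0,0,0,0,0,0]]]'
```

```text
time_s: 29.2
eef_pos: [560.9, 283.5, 54.0]
ee_rot: [-0.475, -0.524, -0.475, 0.524]
force: [-0.1, 0.6, 0.2]
grip_width: 0.001
time_s: 29.45
eef_pos: [560.9, 283.6, 53.0]
ee_rot: [-0.475, -0.524, -0.475, 0.524]
force: [-0.8, 0.6, 0.8]
grip_width: -0.001
time_s: 29.7
eef_pos: [560.9, 283.6, 52.5]
ee_rot: [-0.475, -0.524, -0.475, 0.524]
force: [-0.5, -0.1, 0.8]
grip_width: -0.001
```

```bash
python3 -c "
from h import *
c=cap('scene','s13.npz');crop(c,270,130,75,75,8,'s13.png')"
```

```text
(no output)
```

View pics/s13.png

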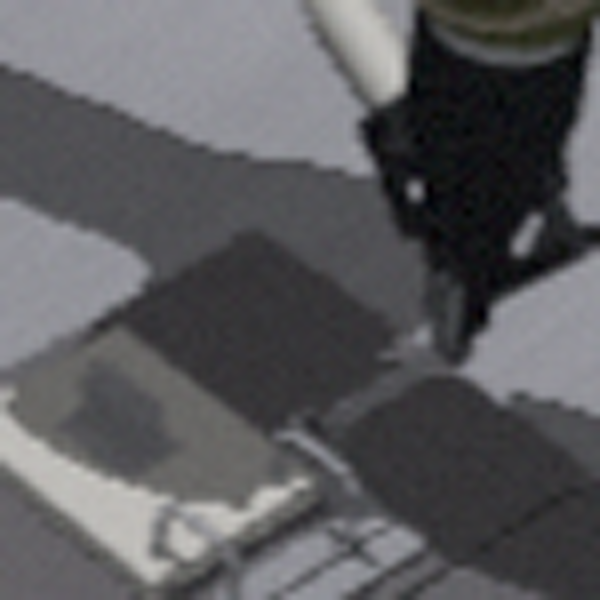

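The fingertips are on the knob at (455,355), the lever is almost flat and the rings have closed over. I'll keep pressing in small steps.

```bash
for i in 1; do python3 -m jog '[[[0.0007,0,0,0,0,0],[0,0,0,0,0,0]]]'; done;  python3 -m jog '[[[0.0007,0,0,0,0,0],[0,0,0,0,0,0]]]'; python3 -m jog '[[[0.0006,0,0,0,0,0],[0,0,0,0,0,0]]]'
```

```text
time_s: 30.0
eef_pos: [561.0, 283.7, 52.2]
ee_rot: [0.475, 0.524, 0.475, -0.524]
force: [-0.8, -0.4, 4.5]
grip_width: -0.002
time_s: 30.25
eef_pos: [561.1, 283.7, 51.9]
ee_rot: [0.475, 0.524, 0.475, -0.524]
force: [-3.3, -0.7, 6.8]
grip_width: -0.002
time_s: 30.5
eef_pos: [561.2, 283.7, 51.6]
ee_rot: [0.475, 0.524, 0.474, -0.524]
force: [-4.1, -2.5, 10.3]
grip_width: 0.001
```

```bash
python3 -m jog '[[[0.0006,0,0,0,0,0],[0,0,0,0,0,0]]]'; python3 -m jog '[[[0.0006,0,0,0,0,0],[0,0,0,0,0,0]]]'
```

```text
time_s: 30.75
eef_pos: [561.2, 283.7, 51.4]
ee_rot: [0.475, 0.524, 0.474, -0.524]
force: [-5.4, -2.8, 12.8]
grip_width: -0.001
time_s: 31.0
eef_pos: [561.3, 283.7, 51.1]
ee_rot: [0.475, 0.524, 0.474, -0.524]
force: [-4.9, -2.3, 15.8]
grip_width: 0.004
```

```bash
python3 -m jog '[[[0.0005,0,0,0,0,0],[0,0,0,0,0,0],[0,0,0,0,0,0]]]'; python3 -m jog '[[[0,0,0,0,0,0],[0,0,0,0,0,0]]]'
```

```text
time_s: 31.38
eef_pos: [561.4, 283.7, 50.9]
ee_rot: [0.475, 0.524, 0.474, -0.524]
force: [-6.4, -2.4, 18.0]
grip_width: -0.002
time_s: 31.62
eef_pos: [561.4, 283.7, 50.9]
ee_rot: [0.475, 0.524, 0.474, -0.524]
force: [-5.8, -3.3, 18.7]
grip_width: 0.002
```

The response is linear and steady at 18 N, so the lever is on its stop. I'll back off and look.

```bash
python3 -m jog '[[[-0.002,0,0,0,0,0],[-0.005,0,0,0,0,0],[-0.02,0,0,0,0,0],[-0.04,0,0,0,0,0],[-0.05,0,0,0,0,0],[-0.05,0,0,0,0,0],[0,-0.05,-0.02,0,0,0],[0,0,0,0,0,0],[0,0,0,0,0,0]]]'
python3 - <<'E'
from h import *
c=cap('scene','s14.npz');crop(c,270,145,75,75,8,'s14.png')
s=load('scene0.npz')
for n,q in(("before",s),("after",c)):
    crop(q,280,160,60,60,6,f"k_{n}.png")
im=np.hstack([cv2.imread("pics/k_before.png"),cv2.imread("pics/k_after.png")]);cv2.imwrite("pics/cmp.png",im)
for q in(s,c):
    x0,y0,x1,y1=320,167,333,180; g=q["image"][y0:y1,x0:x1].mean(2); w=np.clip(75-g,0,None);yy,xx=np.mgrid[y0:y1,x0:x1]
    print((w*xx).sum()/w.sum(),(w*yy).sum()/w.sum(),(w>0).sum())
print(pose()[2]['force'],pose()[0])
E
```

```text
time_s: 32.75
eef_pos: [513.5, 308.3, 215.6]
ee_rot: [-0.475, -0.524, -0.475, 0.524]
force: [0.5, -0.7, 0.0]
grip_width: 0.0
326.4202127659575 173.5026595744681 9
325.1371755982474 175.94270306707114 54
[ 0.37278844 -0.58355866  0.55215126] [513.75038957 308.12611311 215.3948829 ]
```

View pics/cmp.png

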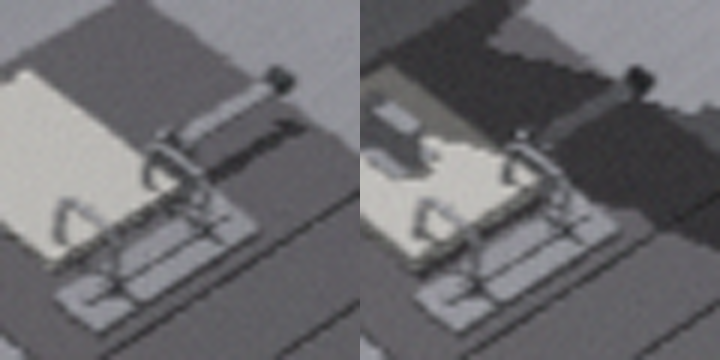

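View pics/s14.png

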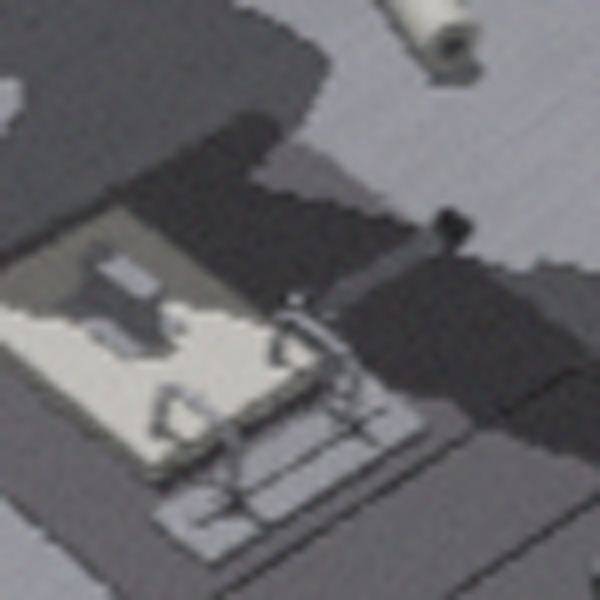

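Before and after agree: the knob is at (280,80) and (280,82), and the rings are shut over the posts. The board is flat and the robot is clear, so I'll hand in.

```bash
python3 -c "
from rig import workorder
print(workorder.finish_job())"
```

```text
the job is handed in; nothing more can be done
None
```

I lifted the lever by its knob until the rings sprang open. Then I lowered the white board by its steel clip onto both posts until it lay on the filed boards, pressed the lever down and handed the job in. The robot gave no verdict. The clock stood at about 33 s.

**What my last checks showed:**
- **Board:** it touched the filed boards at about 8 N. In the picture both posts come through the holes and the board lies flat.
- **Lever:** I pressed it to a steady 18.7 N, with the force rising evenly as it should against the stop. The knob appears in the same place as before the job, to within about 0.3 pixel (roughly 1 mm). The rings are shut over the posts.
- **Forces:** no reading at the end of a move passed 19 N vertically.

**What disagreed or is less certain:**
- **Knob position:** the camera put it about 2 mm short in x, and the arm shifted that much when it pinched.
- **Mat thickness:** the camera suggested about 2 mm, but contact gave about 3 mm.
- **Knob check:** a colour-blob comparison of the knob before and after was spoiled by the arm's shadow. I judged it by eye, and a millimetre ajar is at the limit of what the picture can show.
- **Other things on the desk:** I didn't measure them again at the end, but no move went near them or showed an unexpected contact.

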